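# Register a glass chromatography plate in the corner of a flatbed densitometer

### The job

Take the red plate pusher from its hole in the white tool stand and, with it alone, gently nudge the glass chromatography plate home on the densitometer bed: first press it flat against the long back rail, then slide it along that rail until it is pressed against the end stop, so that it touches both edges of the square corner. Feel each push and never force the glass, and keep everything off the white silica layer. Then hang the pusher back in its own hole, let go, and leave everything else where it is.

Things in the scene. Friction and masses are not known exactly. Their poses are not given: they have to be found in the camera images.
- corner (a point): The densitometer's square corner: the point on its flat level bed, 60 mm above the bench, where the inner faces of back rail and end stop would meet. +x points squarely into the back rail, +y squarely into the end stop, z up. The densitometer is a fixed light grey box, 300 x 320 x 60 mm, its centre at x = -115, y = -115 mm from this point; dark bed, small display.
- back_rail: Long back rail: bare aluminium bar, 12 mm (x) x 220 mm (y) x 8 mm high, fixed on the bed. Origin: centre of its underside; its inner face, at x = -6 mm in its own frame, is x = 0 of the corner. It ends 10 mm short of the corner point. An askew plate pushed mid-edge onto it can jam on one corner; a push near the end of the edge that lags swings it flat.
- end_stop: End stop: bare aluminium bar, 100 mm (x) x 12 mm (y) x 8 mm high, fixed on the bed square to the back rail. Origin: centre of its underside; its inner face, at y = -6 mm in its own frame, is y = 0 of the corner. It ends 10 mm short of the corner point.
- plate: Pale green glass plate, 100 x 100 x 4 mm, 0.1 to 0.2 kg, askew by up to 17 degrees, 20 to 60 mm short of home each way. Origin: centre of its underside; x, y along its edges, x roughly to the back rail. Home: centre at x = y = -50 mm from the corner, square to it. Slides with 1 N or less. The edge chips if the pusher presses over 8 N; 2 to 4 N kept up briefly beds it (1 N at the rail counts).
- layer: The white silica layer on top of the plate, 86 x 86 x 1.5 mm, with coloured bands, so that a 7 mm margin of bare glass is left all round. Origin: centre of its underside, 4 mm above the plate's underside. It crumbles when touched.
- pusher: Plate pusher, upright. Origin: centre of its red ribbed handle, 18 x 18 mm square, 52 mm high (x, y normal to its flats), gripped there from above. Below: red collar 32 mm across, 4 mm thick, its underside 30 mm under the origin; 8 mm steel shaft; round white PTFE tip, 14 mm across, 18 mm high, its flat end 80 mm under the origin. 60 g.
- pusher_tip (a point): Centre of the flat lower end of the pusher's white tip, 80 mm below the centre of the handle along the pusher's axis.
- stand_hole (a point): Centre of the mouth of the pusher's upright hole (22 mm across, 56 mm deep) in the top of the white tool stand, a fixed block 70 x 150 x 62 mm, 62 mm above the bench. The stand's centre lies 40 mm from it along this point's -y. Put away, the pusher hangs with its collar on the stand, its handle's centre 30 mm above this point.
- spatula: A small steel spatula with a black collar standing in the other hole of the stand, 80 mm from the pusher's hole, its top 55 mm above the stand. Origin: underside of its collar. Leave alone.
- tile: Grey-step calibration tile, 30 x 50 x 6 mm, lying loose on the bed at the corner farthest from the rails' corner. Origin: centre of its underside. Leave alone.
- vial_rack: Blue rack, 80 x 130 mm, holding small vials up to 59 mm high, on the bench. Origin: centre of its underside. Leave alone.
- reagent_bottle: Amber bottle with a red cap, 70 mm across and 150 mm high, on the bench. Origin: centre of its underside. Leave alone.
- jar: White jar, 60 mm across and 85 mm high, on the bench. Origin: centre of its underside. Leave alone.
- beaker: Glass beaker, 72 mm across and 90 mm high, on the bench. Origin: centre of its underside. Leave alone.
- vessel_lid: Glass reactor lid with four red-capped necks, 124 mm across and 90 mm high, on the bench. Origin: centre of its underside. Leave alone.

How it is judged:
By the outcome, as a careful person would: the job done as asked, in the order asked, and still so for the second after the job is handed in, with the robot touching nothing.
It also fails if it takes over 72 s, if anything falls off the work surface, if the arm or the gripper's body presses on something with over 40 N, if the wrist force passes 120 N, or if a joint passes its speed limit or range.

### The arm

A 6-joint arm with a two-finger parallel gripper is mounted at the origin on the work surface. World frame = base frame: x ahead of the robot, y to its left, z up, the work surface at z = 0. Lengths are in m, angles in rad, forces in N, time in s.
With the tool pointing down it reaches from about 0.25 to 0.725 m from the base axis. Payload 4 kg.
Tool frame: the origin (TCP) lies at the very end of the fingers, on their centre line; the grasp point (between the pads) lies 19 mm behind it; z points along the fingers, y is the direction in which the jaws open and shut (so a half turn about z gives the same grasp; the last joint's range is limited). The gripper opens to 85 mm and grips with 20 to 120 N. Pads are 22 mm wide; open, the fingers measure 114 mm over their backs; the gripper's body (76 mm by 85 mm) begins 54 mm behind the grasp point. The pads swing forward as they close: fully open they stand 13 mm farther back than shut.
Start: joints at [1.112, 0.241, 0.005, 1.335, 0, 1.571], TCP at [0.221, 0.448, 0.231] pointing down, gripper open.
Joint ranges: [-2.72, 2.72], [-1.05, 1.87], [-1.09, 1.28], [-1.99, 2.15], [-1.42, 1.44], [-3.14, 3.14]. Speed limits (rad/s): [2.79, 2.79, 3.14, 3.14, 3.14, 3.14].

### API

Orientations are given as a unit quaternion [x, y, z, w].
In Python, from workcell import bot, camera gives the robot as it stands. The module is installed in compiled form; this text tells all that it offers.
- The arm moves only by the tool send_rows, never from a script. Its argument "deltas" is a list of rows, each an object with "grip": the opening, from 0 (shut) to 1 (fully open); "translation": the shift along the tool's x, y, z in m, a list of three; "twist": the turn, a rotation vector about the tool's x, y, z in degrees, a list of three. A call has 1 to 5 rows; each row is the pose to reach, as a shift and turn from the pose measured when the call began, along the tool's axes at that moment; what a row does not reach only later rows make up. A row lasts 1/8 s, in which the tool goes at most 62.5 mm and 10.7 degrees, less where a joint would pass 70% of its speed; a pose out of reach is approached as far as the arm can. A call with a gripper value outside its range is refused whole. The fingers move at their own pace and stop on an object; the grip force is fixed at half the most. Time passes only in rows, so rows that repeat a pose let the fingers close. It gives the time, the measured TCP pose, the force and the opening at its end, in the units of the state.
- bot.get_obs(): the state, without advancing time (a new reading comes with each control period).
- camera(name): name is "side" or "top" or "wrist"; returns a dict with "color" (384x512x3 uint8, blue, green, red), "intrinsics" (3x3 intrinsics, pixels), "xyz" and "rotation" of the camera in the world. Camera axes: x right, y down, z forward; pixel columns grow to the right and rows downward; lengths in m; the calibration is good to about 2 mm. A picture is of the moment at which its call begins. There is no depth.
- bot.job_done(): hands the job in, once; it reports no verdict.
The state is a dict: "clock": time; "joint_pos": joint angles; "joint_vel": joint speeds; "tau": joint torques, N m; "eef_pos": TCP position; "tool_rot": TCP orientation; "ft_force": force on the tool from outside, world axes, zero at the start; "ft_torque": the same for the moment, N m; "grip_width": finger opening in m.
Only numpy, scipy, OpenCV 4.12 (cv2) and the standard library are available. Lean on these libraries where they do the work, as an engineer would, in place of code of your own. Each camera call takes 0.05 s, during which the arm holds its last target.

## Working session

There is one attempt and no reset: what is moved stays moved. The work goes in short steps, Python scripts to look and compute and a tool call to move; the robot and the scene stay as the last step left them, time stands still between calls to the robot, and variables do not carry over. Pictures are saved under pics/ and viewed, and the job is handed in when it is done.

Besides the shell and the picture viewer there is one more tool, called after "Call:" as a command line: name --argument value ..., lists and objects as JSON in quotes. send_rows: Moves the arm, as the interface text tells. Its arguments: {"type":"object","properties":{"deltas":{"type":"array","items":{"type":"object","properties":{"grip":{"type":"number"},"translation":{"type":"array","items":{"type":"number"}},"twist":{"type":"array","items":{"type":"number"}}}}}},"required":["deltas"]}

```bash
mkdir -p pics; ls; cat > look.py <<'E'
import cv2,sys
from workcell import bot,camera
import numpy as np, pickle
tag=sys.argv[1]
for n in sys.argv[2:]:
    c=camera(n); pickle.dump(c,open(f'{tag}_{n}.pkl','wb')); cv2.imwrite(f'pics/{tag}_{n}.png',c['color'])
    print(n,np.round(c['xyz'],4).tolist(),np.round(c['rotation'],4).tolist(),np.round(c['intrinsics'],1).tolist())
E
python3 look.py a side top wrist; python3 -c "
from workcell import bot
for k,v in bot.get_obs().items(): print(k,v)"
```

```text
pics
side [0.2652, -1.0644, 1.0234] [0.9014, -0.1036, 0.0388, -0.4186] [[475.2, 0.0, 254.9], [0.0, 475.2, 187.3], [0.0, 0.0, 1.0]]
top [0.2553, -0.0051, 1.1181] [0.7141, -0.6908, 0.0783, -0.0818] [[391.6, 0.0, 257.3], [0.0, 391.6, 199.2], [0.0, 0.0, 1.0]]
wrist [0.1508, 0.4854, 0.3734] [0.8384, 0.5219, 0.0822, 0.1338] [[292.4, 0.0, 254.6], [0.0, 292.4, 184.1], [0.0, 0.0, 1.0]]
clock 0.15
joint_pos [1.11201128e+00 2.41254355e-01 4.04248375e-03 1.33519050e+00
 9.08766762e-06 1.57080218e+00]
joint_vel [ 0.00171119 -0.00340615  0.00362398 -0.00166518 -0.00068691 -0.0003157 ]
tau [ 9.77010786e-04 -3.72636044e+01  2.52638304e+01  1.23613933e-02
 -1.38816438e-05 -1.09011424e-05]
eef_pos [0.22121839 0.44787431 0.23061361]
tool_rot [ 2.27388783e-01  9.73803726e-01 -7.80952694e-04 -1.87018190e-04]
ft_force [ 0.05767461 -0.82299811 -0.45257324]
ft_torque [ 0.01870675 -0.04032778  0.00611526]
grip_width 0.08549069283318465
```

View pics/a_side.png

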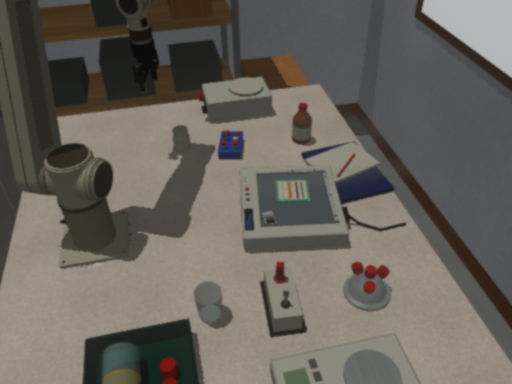

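View pics/a_top.png

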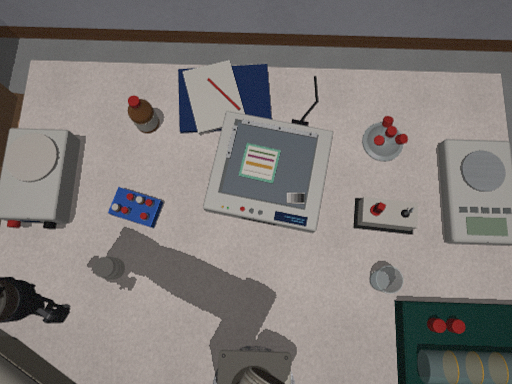

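View pics/a_wrist.png

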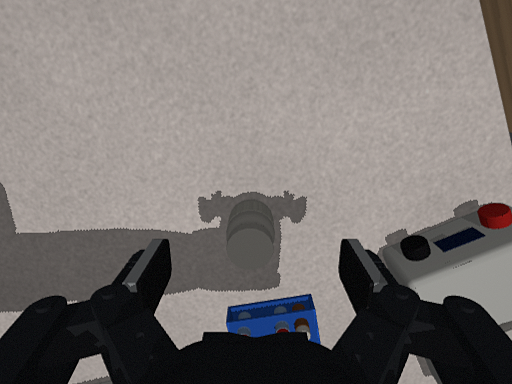

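The top view shows the densitometer around (270,170), the plate at (260,163), the stand at (385,215) with the pusher's red handle at (378,209). I'll enlarge it for detail.

```bash
python3 - <<'E'
import cv2
a=cv2.imread('pics/a_top.png')
cv2.imwrite('pics/a_top_z1.png',cv2.resize(a[100:240,195:345],None,fx=5,fy=4.2,interpolation=cv2.INTER_CUBIC)[:600,:800])
cv2.imwrite('pics/a_top_z2.png',cv2.resize(a[185:245,340:430],None,fx=8,fy=8,interpolation=cv2.INTER_CUBIC))
s=cv2.imread('pics/a_side.png')
cv2.imwrite('pics/a_side_z.png',cv2.resize(s[155:340,230:360],None,fx=4,fy=3.2,interpolation=cv2.INTER_CUBIC))
E
```

```text
(no output)
```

View pics/a_top_z1.png

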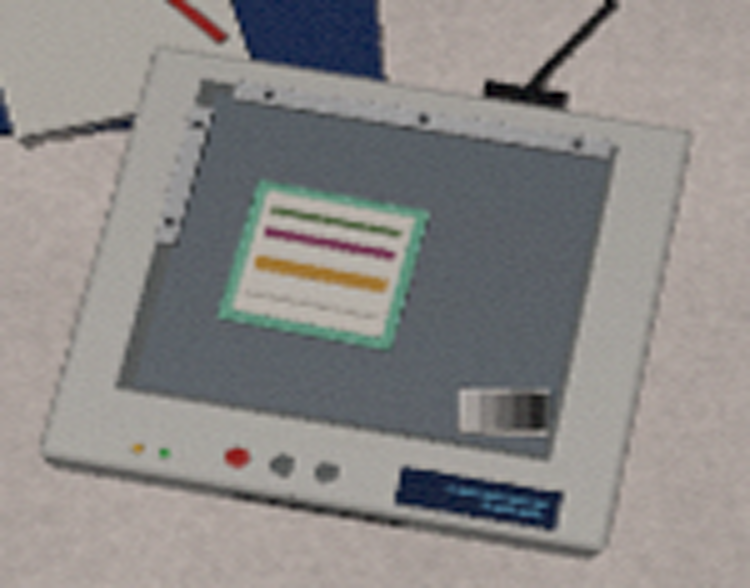

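View pics/a_top_z2.png

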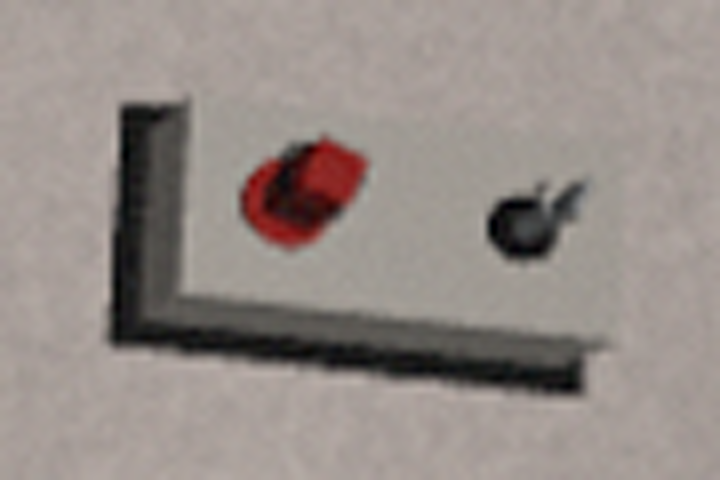

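View pics/a_side_z.png

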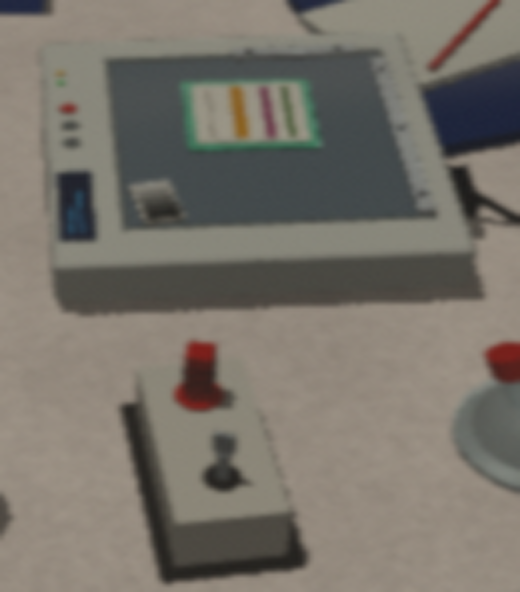

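```bash
cat > h.py <<'E'
import numpy as np,cv2,pickle
def ray(c,uv):
    K=np.array(c['intrinsics']);R=np.array(c['rotation']);t=np.array(c['xyz'])
    uv=np.atleast_2d(uv).astype(float)
    d=np.c_[(uv[:,0]-K[0,2])/K[0,0],(uv[:,1]-K[1,2])/K[1,1],np.ones(len(uv))]@R.T
    return t,d
def plane(c,uv,z):
    t,d=ray(c,uv); s=(z-t[2])/d[:,2]; return t+d*s[:,None]
def tri(cs,uvs):
    A=np.zeros((3,3));b=np.zeros(3)
    for c,uv in zip(cs,uvs):
        t,d=ray(c,uv);d=d[0]/np.linalg.norm(d[0]);P=np.eye(3)-np.outer(d,d);A+=P;b+=P@t
    p=np.linalg.solve(A,b)
    return p,[np.linalg.norm((np.eye(3)-np.outer(d,d))@(p-t)) for t,d in [(lambda r:(r[0],r[1][0]/np.linalg.norm(r[1][0])))(ray(c,uv)) for c,uv in zip(cs,uvs)]]
def proj(c,p):
    K=np.array(c['intrinsics']);R=np.array(c['rotation']);t=np.array(c['xyz'])
    q=(np.atleast_2d(p)-t)@R; q=q@K.T; return q[:,:2]/q[:,2:]
def load(n): return pickle.load(open(n+'.pkl','rb'))
E
python3 - <<'E'
from h import *
np.set_printoptions(precision=4,suppress=True)
T=load('a_top');S=load('a_side')
z1=lambda u,v:(195+(u+.5)/5-.5,100+(v+.5)/4.2-.5)
box=[z1(*p) for p in [(152,48),(692,130),(608,552),(45,455)]]
P=plane(T,box,.06);print('box',P)
for i in range(4): print(np.linalg.norm(P[i]-P[(i+1)%4]))
def mask(c,lo,hi): return cv2.inRange(cv2.cvtColor(c['color'],cv2.COLOR_BGR2HSV),lo,hi)
for n,c in (('top',T),('side',S)):
    m=mask(c,(65,80,60),(95,255,255)); m2=mask(c,(0,150,60),(8,255,255))|mask(c,(172,150,60),(180,255,255))
    for nm,mm in (('green',m),('red',m2)):
        k,l,st,ce=cv2.connectedComponentsWithStats(mm)
        print(n,nm,[(st[i].tolist(),np.round(ce[i],1).tolist()) for i in range(1,k) if st[i][4]>15])
m=mask(T,(65,80,60),(95,255,255)); m[:130]=0;m[200:]=0
cs,_=cv2.findContours(m,cv2.RETR_EXTERNAL,cv2.CHAIN_APPROX_NONE); cc=max(cs,key=cv2.contourArea)
P=plane(T,cc[:,0],.064); r=cv2.minAreaRect((P[:,:2]*1000).astype(np.float32)); print('plate',r,cv2.boxPoints(r))
z2=lambda u,v:(340+(u+.5)/8-.5,185+(v+.5)/8-.5)
print('collar',plane(T,[z2(288,205)],.066),'spat',plane(T,[z2(525,228)],.065))
print('stand',plane(T,[z2(188,95),z2(184,298),z2(610,345)],.062))
E
```

```text
Traceback (most recent call last):
  File "h.py", line 8, in plane
    t,d=ray(c,uv); s=(z-t[2])/d[:,2]; return t+d*s[:,None]
        ~~~^^^^^^
  File "h.py", line 5, in ray
    d=np.c_[(uv[:,0]-K[0,2])/K[0,0],(uv[:,1]-K[1,2])/K[1,1],np.ones(len(uv))]@R.T
      ~~~~~~~~~~~~~~~~~~~~~~~~~~~~~~~~~~~~~~~~~~~~~~~~~~~~~~~~~~~~~~~~~~~~~~~^~~~
ValueError: matmul: Input operand 1 has a mismatch in its core dimension 0, with gufunc signature (n?,k),(k,m?)->(n?,m?) (size 4 is different from 3)
```

```bash
sed -i "s/R=np.array(c\['rotation'\])/R=Rotation.from_quat(c['rotation']).as_matrix()/; 1a from scipy.spatial.transform import Rotation" h.py
cat > m1.py <<'E'
from h import *
np.set_printoptions(precision=4,suppress=True)
T=load('a_top');S=load('a_side')
z1=lambda u,v:(195+(u+.5)/5-.5,100+(v+.5)/4.2-.5)
box=[z1(*p) for p in [(152,48),(692,130),(608,552),(45,455)]]
P=plane(T,box,.06);print('box',P)
for i in range(4): print(np.linalg.norm(P[i]-P[(i+1)%4]))
def mask(c,lo,hi): return cv2.inRange(cv2.cvtColor(c['color'],cv2.COLOR_BGR2HSV),lo,hi)
for n,c in (('top',T),('side',S)):
    m=mask(c,(65,80,60),(95,255,255)); m2=mask(c,(0,150,60),(8,255,255))|mask(c,(172,150,60),(180,255,255))
    for nm,mm in (('green',m),('red',m2)):
        k,l,st,ce=cv2.connectedComponentsWithStats(mm)
        print(n,nm,[(st[i].tolist(),np.round(ce[i],1).tolist()) for i in range(1,k) if st[i][4]>15])
m=mask(T,(65,80,60),(95,255,255)); m[:130]=0;m[200:]=0
cs,_=cv2.findContours(m,cv2.RETR_EXTERNAL,cv2.CHAIN_APPROX_NONE); cc=max(cs,key=cv2.contourArea)
P=plane(T,cc[:,0],.064); r=cv2.minAreaRect((P[:,:2]*1000).astype(np.float32)); print('plate',r,cv2.boxPoints(r))
z2=lambda u,v:(340+(u+.5)/8-.5,185+(v+.5)/8-.5)
print('collar',plane(T,[z2(288,205)],.066),'spat',plane(T,[z2(525,228)],.065))
print('stand',plane(T,[z2(188,95),z2(184,298),z2(610,345)],.062))
E
python3 m1.py
```

```text
box [[ 0.7607  0.1076  0.06  ]
 [ 0.7099 -0.2074  0.06  ]
 [ 0.4157 -0.1588  0.06  ]
 [ 0.4697  0.1516  0.06  ]]
0.31912759185395484
0.29819916805663305
0.31507115250507395
0.2943566828749621
top green [([239, 143, 41, 40, 158], [258.8, 167.0])]
top red [([208, 79, 32, 30, 75], [224.6, 94.8]), ([128, 96, 13, 13, 114], [133.6, 101.6]), ([383, 116, 14, 21, 175], [389.0, 126.5]), ([395, 134, 12, 10, 91], [400.9, 138.6]), ([374, 136, 10, 9, 74], [378.7, 140.0]), ([127, 194, 6, 6, 30], [129.5, 196.3]), ([145, 200, 7, 6, 31], [148.2, 202.2]), ([377, 203, 8, 8, 51], [380.3, 206.6]), ([370, 205, 10, 10, 37], [373.6, 210.6]), ([120, 207, 8, 6, 35], [123.9, 209.5]), ([140, 213, 7, 6, 33], [143.1, 215.5]), ([7, 220, 13, 7, 77], [13.0, 223.2]), ([428, 319, 37, 15, 413], [446.5, 325.7])]
side green [([276, 181, 34, 21, 104], [290.6, 196.6])]
side red [([198, 93, 5, 7, 28], [200.2, 95.8]), ([299, 103, 8, 6, 31], [302.5, 105.5]), ([277, 262, 6, 7, 35], [279.5, 265.1]), ([352, 263, 10, 10, 82], [357.0, 267.3]), ([366, 266, 23, 11, 176], [376.3, 270.8]), ([274, 276, 10, 7, 36], [278.1, 279.6]), ([364, 281, 11, 11, 92], [369.3, 286.0]), ([160, 357, 18, 27, 327], [168.1, 369.8])]
plate ((604.6972045898438, 2.396564483642578), (99.19707489013672, 98.41387939453125), 78.33911895751953) [[546.4811 -36.2327]
 [642.8638 -56.124 ]
 [662.9133  41.0258]
 [566.5306  60.9171]]
collar [[ 0.4778 -0.3204  0.066 ]] spat [[ 0.4726 -0.4014  0.065 ]]
stand [[ 0.5164 -0.2883  0.062 ]
 [ 0.445  -0.285   0.062 ]
 [ 0.4336 -0.4293  0.062 ]]
```

```bash
cat >> h.py <<'E'
def down(psi):  # tool pointing down, tool x at world angle psi(deg)
    p=np.deg2rad(psi); x=np.array([np.cos(p),np.sin(p),0]);z=np.array([0,0,-1.]);return np.c_[x,np.cross(z,x),z]
def pose():
    from workcell import bot
    o=bot.get_obs(); return np.array(o['eef_pos']),Rotation.from_quat(o['tool_rot']).as_matrix(),o
def delta(target,psi):
    p,R,o=pose(); t=R.T@(np.array(target)-p); w=np.rad2deg(Rotation.from_matrix(R.T@down(psi)).as_rotvec())
    x=R[:,0]; print('clock %.2f'%o['clock'],'now',np.round(p,4),'psi %.2f'%np.rad2deg(np.arctan2(x[1],x[0])),'F',np.round(o['ft_force'],2),'w',round(o['grip_width'],4))
    print('trans',np.round(t,4).tolist(),'twist',np.round(w,2).tolist())
E
python3 - <<'E'
from h import *
np.set_printoptions(precision=4,suppress=True)
W=load('a_wrist');p,R,o=pose();
Rc=Rotation.from_quat(W['rotation']).as_matrix()
pc=R.T@(np.array(W['xyz'])-p);Rct=R.T@Rc
print(pc);print(Rct);print(pc.shape)
np.savez('wc.npz',pc=pc,Rct=Rct)
pts={'corner':(.721,.068,.06),'plate':(.605,.002,.064),'p-':(.546,-.036,.064),'hole':(.478,-.32,.062),'htop':(.478,-.32,.118),'spat':(.4726,-.4014,.065),'bc1':(.71,-.207,.06)}
def sim(tcp,psi):
    Rt=down(psi);c=dict(intrinsics=W['intrinsics'],xyz=np.array(tcp)+Rt@pc,rotation=Rotation.from_matrix(Rt@Rct).as_quat())
    print(tcp,psi,np.round(c['xyz'],3));
    for k,v in pts.items(): print('  ',k,np.round(proj(c,v)[0]).tolist())
for a in [((.45,-.3,.25),-124),((.45,-.3,.25),56),((.45,-.3,.25),146),((.5,-.1,.3),180),((.5,-.1,.3),0),((.5,-.1,.3),90)]: sim(*a)
E
```

```text
[ 0.0798  0.0022 -0.1428]
[[ 0.0012 -0.9507 -0.3101]
 [ 1.      0.0012  0.0002]
 [ 0.0002 -0.3101  0.9507]]
(3,)
(0.45, -0.3, 0.25) -124 [ 0.404 -0.365  0.393]
   corner [241.0, 430.0]
   plate [280.0, 379.0]
   p- [300.0, 346.0]
   hole [223.0, 160.0]
   htop [217.0, 174.0]
   spat [182.0, 97.0]
   bc1 [136.0, 315.0]
(0.45, -0.3, 0.25) 56 [ 0.496 -0.235  0.393]
   corner [280.0, -492.0]
   plate [202.0, -251.0]
   p- [174.0, -146.0]
   hole [282.0, 162.0]
   htop [287.0, 175.0]
   spat [314.0, 219.0]
   bc1 [428.0, -72.0]
(0.45, -0.3, 0.25) 146 [ 0.385 -0.254  0.393]
   corner [637.0, 177.0]
   plate [556.0, 126.0]
   p- [505.0, 100.0]
   hole [252.0, 189.0]
   htop [251.0, 207.0]
   spat [195.0, 221.0]
   bc1 [419.0, 280.0]
(0.5, -0.1, 0.3) 180 [ 0.42  -0.098  0.443]
   corner [360.0, 291.0]
   plate [324.0, 225.0]
   p- [300.0, 186.0]
   hole [84.0, 135.0]
   htop [56.0, 143.0]
   spat [18.0, 131.0]
   bc1 [184.0, 285.0]
(0.5, -0.1, 0.3) 0 [ 0.58  -0.102  0.443]
   corner [99.0, -47.0]
   plate [168.0, 67.0]
   p- [202.0, 117.0]
   hole [416.0, 168.0]
   htop [442.0, 181.0]
   spat [477.0, 173.0]
   bc1 [350.0, -35.0]
(0.5, -0.1, 0.3) 90 [ 0.502 -0.02   0.443]
   corner [445.0, 8.0]
   plate [340.0, 69.0]
   p- [290.0, 102.0]
   hole [239.0, 291.0]
   htop [237.0, 318.0]
   spat [236.0, 334.0]
   bc1 [399.0, 225.0]
```

```bash
cat > sim.py <<'E'
from h import *
W=load('a_wrist');f=np.load('wc.npz')
pts={'corner':(.721,.068,.06),'plate':(.605,.002,.064),'p-':(.546,-.036,.064),'hole':(.478,-.32,.062),'htop':(.478,-.32,.118),'spat':(.4726,-.4014,.065),'bc1':(.71,-.207,.06),'bc3':(.47,.1516,.06)}
def sim(tcp,psi):
    Rt=down(psi);c=dict(intrinsics=W['intrinsics'],xyz=np.array(tcp)+Rt@f['pc'],rotation=Rotation.from_matrix(Rt@f['Rct']).as_quat())
    print(tcp,psi,np.round(c['xyz'],3),{k:np.round(proj(c,v)[0]).tolist() for k,v in pts.items()})
E
python3 - <<'E'
from sim import *
for psi in (60,80,100,120,153):
  for p in [(.62,0,.25),(.6,-.05,.25),(.55,-.1,.25)]: sim(p,psi)
E
```

```text
(0.62, 0, 0.25) 60 [0.662 0.068 0.393] {'corner': [304.0, 59.0], 'plate': [241.0, 166.0], 'p-': [215.0, 216.0], 'hole': [277.0, 383.0], 'htop': [280.0, 423.0], 'spat': [299.0, 419.0], 'bc1': [391.0, 261.0], 'bc3': [67.0, 111.0]}
(0.6, -0.05, 0.25) 60 [0.642 0.018 0.393] {'corner': [299.0, 1.0], 'plate': [233.0, 119.0], 'p-': [207.0, 174.0], 'hole': [273.0, 356.0], 'htop': [275.0, 394.0], 'spat': [295.0, 394.0], 'bc1': [391.0, 224.0], 'bc3': [49.0, 59.0]}
(0.55, -0.1, 0.25) 60 [ 0.592 -0.032  0.393] {'corner': [322.0, -84.0], 'plate': [249.0, 52.0], 'p-': [220.0, 114.0], 'hole': [287.0, 319.0], 'htop': [292.0, 353.0], 'spat': [310.0, 361.0], 'bc1': [415.0, 171.0], 'bc3': [53.0, -17.0]}
(0.62, 0, 0.25) 80 [0.636 0.078 0.393] {'corner': [334.0, 84.0], 'plate': [240.0, 162.0], 'p-': [197.0, 200.0], 'hole': [197.0, 379.0], 'htop': [190.0, 418.0], 'spat': [206.0, 418.0], 'bc1': [344.0, 295.0], 'bc3': [85.0, 44.0]}
(0.6, -0.05, 0.25) 80 [0.616 0.028 0.393] {'corner': [349.0, 30.0], 'plate': [249.0, 115.0], 'p-': [204.0, 158.0], 'hole': [203.0, 352.0], 'htop': [195.0, 390.0], 'spat': [211.0,
[... 1694 characters left out ...]
.62, 0, 0.25) 153 [0.55  0.038 0.393] {'corner': [339.0, 208.0], 'plate': [248.0, 149.0], 'p-': [193.0, 117.0], 'hole': [-44.0, 176.0], 'htop': [-98.0, 192.0], 'spat': [-100.0, 202.0], 'bc1': [147.0, 286.0], 'bc3': [323.0, -47.0]}
(0.6, -0.05, 0.25) 153 [ 0.53  -0.012  0.393] {'corner': [383.0, 204.0], 'plate': [296.0, 145.0], 'p-': [242.0, 113.0], 'hole': [1.0, 172.0], 'htop': [-46.0, 188.0], 'spat': [-57.0, 199.0], 'bc1': [186.0, 283.0], 'bc3': [380.0, -53.0]}
(0.55, -0.1, 0.25) 153 [ 0.48  -0.062  0.393] {'corner': [435.0, 220.0], 'plate': [353.0, 164.0], 'p-': [302.0, 133.0], 'hole': [62.0, 190.0], 'htop': [27.0, 208.0], 'spat': [4.0, 215.0], 'bc1': [236.0, 297.0], 'bc3': [446.0, -26.0]}
```

```bash
python3 -c "
from h import *
delta((.60,-.02,.25),120)"
```

```text
clock 0.15 now [0.2212 0.4479 0.2306] psi 153.71 F [ 0.06 -0.82 -0.45] w 0.0855
trans [-0.5468, -0.2518, -0.019] twist [-0.09, 0.03, 33.71]
```

Call:
send_rows --deltas '[{"grip": 1,"translation": [-0.54,-0.25,-0.02],"twist": [0,0,33.7]},{"grip": 1,"translation": [-0.54,-0.25,-0.02],"twist": [0,0,33.7]},{"grip": 1,"translation": [-0.54,-0.25,-0.02],"twist": [0,0,33.7]},{"grip": 1,"translation": [-0.54,-0.25,-0.02],"twist": [0,0,33.7]},{"grip": 1,"translation": [-0.54,-0.25,-0.02],"twist": [0,0,33.7]}]'

```text
clock: 0.78
eef_pos: [0.4182, 0.2033, 0.2416]
tool_rot: [0.5, 0.866, -0.001, 0.0]
ft_force: [1.0, 0.6, -0.4]
grip_width: 0.0854
```

```bash
python3 -c "
from h import *
delta((.60,-.02,.25),120)"
```

```text
clock 0.78 now [0.4182 0.2033 0.2416] psi 120.02 F [ 0.95  0.63 -0.39] w 0.0854
trans [-0.2843, 0.0457, -0.0082] twist [-0.07, 0.05, 0.02]
```

Call:
send_rows --deltas '[{"grip": 1,"translation": [-0.284,0.046,-0.008],"twist": [0,0,0]},{"grip": 1,"translation": [-0.284,0.046,-0.008],"twist": [0,0,0]},{"grip": 1,"translation": [-0.284,0.046,-0.008],"twist": [0,0,0]},{"grip": 1,"translation": [-0.284,0.046,-0.008],"twist": [0,0,0]},{"grip": 1,"translation": [-0.284,0.046,-0.008],"twist": [0,0,0]}]'

```text
clock: 1.4
eef_pos: [0.6012, -0.0223, 0.249]
tool_rot: [0.501, 0.865, -0.001, -0.0]
ft_force: [0.6, 0.2, -0.5]
grip_width: 0.0852
```

```bash
python3 -c "
from h import *
delta((.60,-.02,.25),120)"; python3 look.py b wrist;  python3 -c "
from h import *
delta((.60,-.02,.25),120)"
```

```text
clock 1.40 now [ 0.6012 -0.0223  0.249 ] psi 119.88 F [ 0.58  0.2  -0.51] w 0.0852
trans [0.0026, 0.0001, -0.001] twist [-0.11, 0.03, -0.12]
wrist [0.5625, 0.049, 0.3919] [0.954, 0.2553, 0.0398, 0.1521] [[292.4, 0.0, 254.6], [0.0, 292.4, 184.1], [0.0, 0.0, 1.0]]
clock 1.45 now [ 0.6035 -0.0257  0.2484] psi 119.70 F [ 3.34 -1.22  0.86] w 0.0853
trans [0.0067, -0.0002, -0.0017] twist [-0.1, 0.22, -0.3]
```

View pics/b_wrist.png

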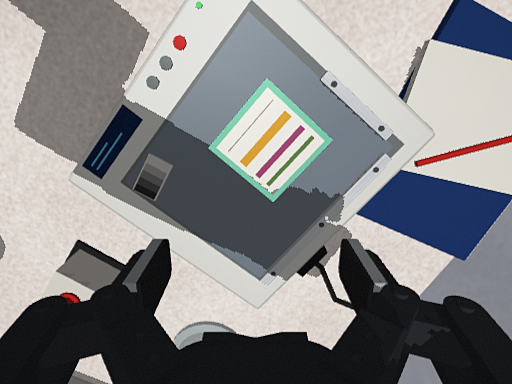

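The wrist view shows the plate (corners near (267,80), (330,139), (275,200), (210,148)), the end stop along (330,75)-(388,135), and the back rail from (390,160) to (275,275). I'll retake once settled and zoom in.

```bash
python3 look.py b1 wrist; python3 look.py c wrist;  python3 - <<'E'
import cv2
a=cv2.imread('pics/c_wrist.png')
cv2.imwrite('pics/c_z.png',cv2.resize(a[40:300,200:440],None,fx=3,fy=2.3,interpolation=cv2.INTER_CUBIC))
from h import *
delta((.60,-.02,.25),120)
E
```

```text
wrist [0.5648, 0.0461, 0.391] [0.9541, 0.2537, 0.0401, 0.1537] [[292.4, 0.0, 254.6], [0.0, 292.4, 184.1], [0.0, 0.0, 1.0]]
wrist [0.5633, 0.0482, 0.3911] [0.9543, 0.254, 0.0395, 0.1525] [[292.4, 0.0, 254.6], [0.0, 292.4, 184.1], [0.0, 0.0, 1.0]]
clock 1.55 now [ 0.6006 -0.0215  0.2484] psi 119.82 F [-1.72  0.88 -0.09] w 0.0854
trans [0.0016, 0.0003, -0.0016] twist [-0.15, -0.01, -0.18]
```

View pics/c_z.png

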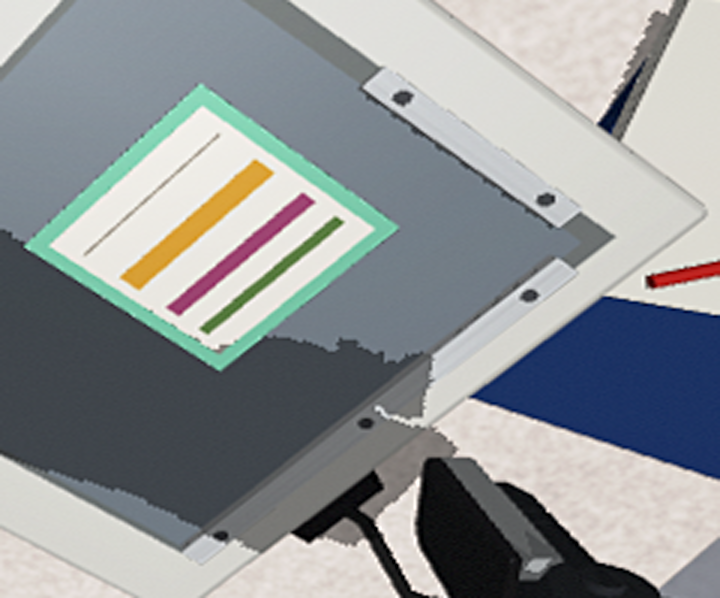

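```bash
python3 - <<'E'
import cv2
from h import *
a=cv2.imread('pics/c_wrist.png')
cv2.imwrite('pics/c_z3.png',cv2.resize(a[60:140,310:410],None,fx=8,fy=7.5,interpolation=cv2.INTER_NEAREST))
cv2.imwrite('pics/c_z4.png',cv2.resize(a[135:235,310:410],None,fx=8,fy=6,interpolation=cv2.INTER_NEAREST))
E
```

```text
(no output)
```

View pics/c_z3.png

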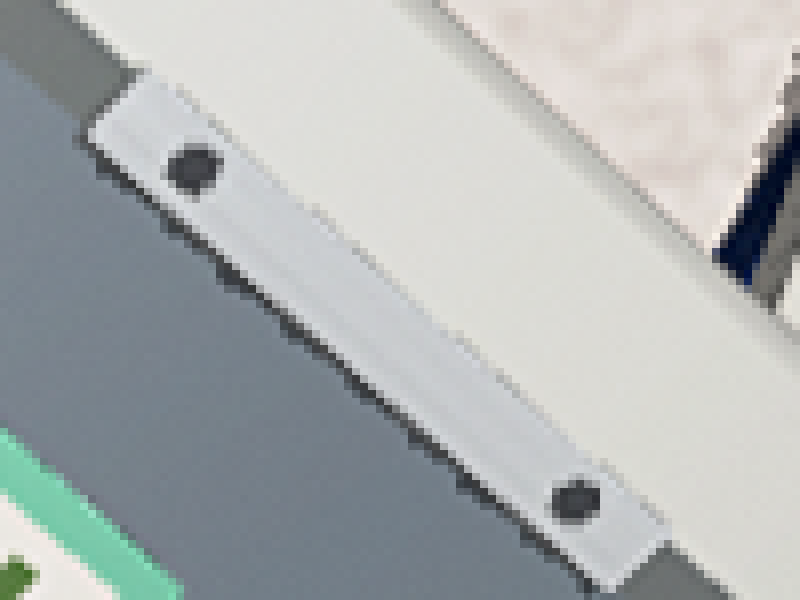

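View pics/c_z4.png

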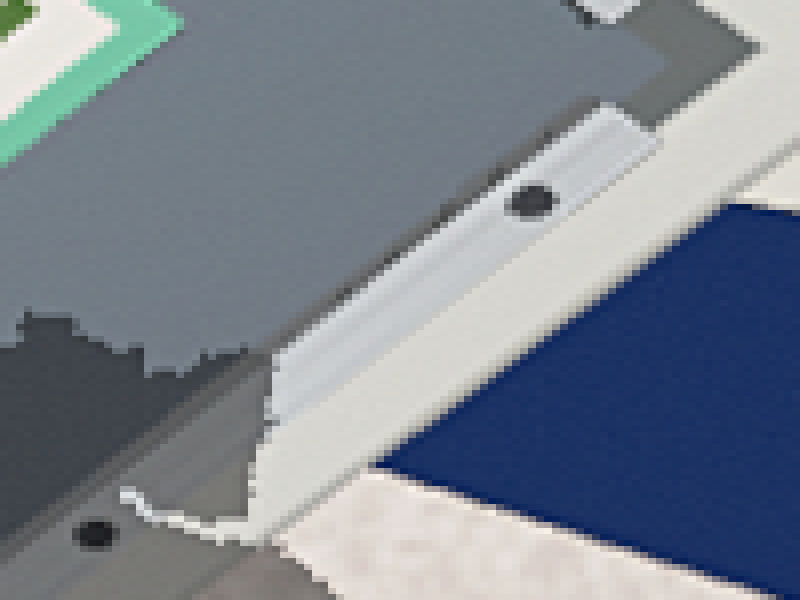

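```bash
cat > m2.py <<'E'
from h import *
np.set_printoptions(precision=4,suppress=True)
C=load('c_wrist')
e=plane(C,np.array([(321.5,78.4),(385.6,138.7),(393.5,132),(328.1,69.3)])-.5,.068)
r=plane(C,np.array([(385.6,151.7),(344.4,193.7),(392.5,158.3)])-.5,.068)
print('es',e,np.linalg.norm(e[1]-e[0]),np.linalg.norm(e[2]-e[1]));print('rail',r)
ang=lambda a,b:np.rad2deg(np.arctan2(*(b-a)[1::-1]))
print('x dir',ang(e[0],e[1]),ang(e[3],e[2]),'y dir-90',ang(r[1],r[0])-90)
Y=np.deg2rad((ang(e[0],e[1])+ang(e[3],e[2])+ang(r[1],r[0])-90)/3)
ex=np.array([np.cos(Y),np.sin(Y)]);ey=np.array([-ex[1],ex[0]])
# corner: y from end-stop, x from rail
cy=((e[0]+e[1])/2)[:2]@ey; cx=((r[0]+r[1])/2)[:2]@ex; print('corner',cx*ex+cy*ey,'yaw',np.rad2deg(Y), 'es x end',e[1][:2]@ex-cx,'rail y end',r[0][:2]@ey-cy)
def plate(c,cor,Y):
    ex=np.array([np.cos(Y),np.sin(Y)]);ey=np.array([-ex[1],ex[0]])
    m=cv2.inRange(cv2.cvtColor(c['color'],cv2.COLOR_BGR2HSV),(65,60,60),(95,255,255))
    k,l,st,ce=cv2.connectedComponentsWithStats(m); i=1+np.argmax(st[1:,4]); m=(l==i).astype(np.uint8)*255
    cc=max(cv2.findContours(m,cv2.RETR_EXTERNAL,cv2.CHAIN_APPROX_NONE)[0],key=cv2.contourArea)
    P=plane(c,cc[:,0],.064)[:,:2]*1000; rr=cv2.minAreaRect(P.astype(np.float32))
    d=np.array(rr[0])/1000-cor; q=(cv2.boxPoints(rr)/1000-cor)
    print('plate',rr,'rel mm',1000*d@ex,1000*d@ey,'corners mm',np.round(1000*np.c_[q@ex,q@ey],1).tolist())
    return cc
plate(C,cx*ex+cy*ey,Y)
E
python3 m2.py
```

```text
es [[0.6174 0.0911 0.068 ]
 [0.7138 0.0741 0.068 ]
 [0.7168 0.0842 0.068 ]
 [0.6184 0.1018 0.068 ]] 0.09788116001671512 0.010604247495852592
rail [[ 0.7228  0.0624  0.068 ]
 [ 0.7118 -0.0016  0.068 ]
 [ 0.7342  0.0602  0.068 ]]
x dir -10.004373969878493 -10.103658690258289 y dir-90 -9.787473517442024
corner [0.7246 0.0722] yaw -9.965168725859604 es x end -0.010975526835651395 rail y end -0.009944288255112288
plate ((606.5069580078125, 6.006141662597656), (100.66224670410156, 100.7457046508789), 78.69413757324219) rel mm -104.8902014035953 -85.62101773672873 corners mm [[-156.4, -134.8], [-55.7, -137.1], [-53.4, -36.5], [-154.1, -34.1]]
```

```bash
python3 - <<'E'
from sim import *
for psi in (90,120,60):
  for k in (0,.04,.08):
    u=np.array([np.cos(np.deg2rad(psi)),np.sin(np.deg2rad(psi)),0])
    sim(tuple(np.round(np.array([.478,-.32,.22])-k*u,3)),psi)
delta((.478,-.34,.22),100)
E
```

```text
(np.float64(0.478), np.float64(-0.32), np.float64(0.22)) 90 [ 0.48  -0.24   0.363] {'corner': [621.0, -404.0], 'plate': [430.0, -267.0], 'p-': [342.0, -196.0], 'hole': [253.0, 168.0], 'htop': [252.0, 184.0], 'spat': [248.0, 238.0], 'bc1': [497.0, 52.0], 'bc3': [238.0, -636.0]}
(np.float64(0.478), np.float64(-0.36), np.float64(0.22)) 90 [ 0.48  -0.28   0.363] {'corner': [647.0, -506.0], 'plate': [441.0, -353.0], 'p-': [347.0, -272.0], 'hole': [252.0, 130.0], 'htop': [252.0, 139.0], 'spat': [248.0, 205.0], 'bc1': [508.0, 4.0], 'bc3': [236.0, -774.0]}
(np.float64(0.478), np.float64(-0.4), np.float64(0.22)) 90 [ 0.48  -0.32   0.363] {'corner': [676.0, -623.0], 'plate': [453.0, -449.0], 'p-': [353.0, -357.0], 'hole': [252.0, 88.0], 'htop': [252.0, 88.0], 'spat': [247.0, 170.0], 'bc1': [521.0, -49.0], 'bc3': [235.0, -936.0]}
(np.float64(0.478), np.float64(-0.32), np.float64(0.22)) 120 [ 0.44  -0.25   0.363] {'corner': [733.0, -79.0], 'plate': [580.0, -83.0], 'p-': [494.0, -78.0], 'hole': [253.0, 168.0], 'htop': [252.0, 184.0], 'spat': [212.0, 227.0], 'bc1': [489.0, 184.0], 'bc3': [614.0, -
[... 852 characters left out ...]
float64(0.458), np.float64(-0.355), np.float64(0.22)) 60 [ 0.5   -0.287  0.363] {'corner': [282.0, -724.0], 'plate': [173.0, -401.0], 'p-': [136.0, -264.0], 'hole': [252.0, 129.0], 'htop': [252.0, 138.0], 'spat': [285.0, 198.0], 'bc1': [433.0, -140.0], 'bc3': [-155.0, -554.0]}
(np.float64(0.438), np.float64(-0.389), np.float64(0.22)) 60 [ 0.48  -0.321  0.363] {'corner': [285.0, -875.0], 'plate': [168.0, -503.0], 'p-': [129.0, -348.0], 'hole': [253.0, 89.0], 'htop': [252.0, 89.0], 'spat': [287.0, 162.0], 'bc1': [443.0, -208.0], 'bc3': [-185.0, -677.0]}
clock 1.55 now [ 0.6006 -0.0215  0.2484] psi 119.82 F [-1.72  0.88 -0.09] w 0.0854
trans [-0.2154, -0.2647, 0.0291] twist [-0.15, 0.01, 19.82]
```

Call:
send_rows --deltas '[{"grip": 1,"translation": [-0.233,-0.275,0.028],"twist": [0,0,29.8]},{"grip": 1,"translation": [-0.233,-0.275,0.028],"twist": [0,0,29.8]},{"grip": 1,"translation": [-0.233,-0.275,0.028],"twist": [0,0,29.8]},{"grip": 1,"translation": [-0.233,-0.275,0.028],"twist": [0,0,29.8]},{"grip": 1,"translation": [-0.233,-0.275,0.028],"twist": [0,0,29.8]}]'

```text
clock: 2.17
eef_pos: [0.494, -0.3129, 0.2251]
tool_rot: [0.706, 0.708, -0.001, -0.001]
ft_force: [0.3, -1.0, 0.6]
grip_width: 0.0858
```

```bash
python3 -c "
from h import *
delta((.478,-.36,.22),90)"
```

```text
clock 2.17 now [ 0.494  -0.3129  0.2251] psi 90.14 F [ 0.28 -0.97  0.61] w 0.0858
trans [-0.0471, -0.0161, 0.0052] twist [-0.14, 0.04, 0.14]
```

Call:
send_rows --deltas '[{"grip": 0.6,"translation": [-0.047,-0.016,0.005],"twist": [0,0,0]},{"grip": 0.6,"translation": [-0.047,-0.016,0.005],"twist": [0,0,0]},{"grip": 0.6,"translation": [-0.047,-0.016,0.005],"twist": [0,0,0]}]'

```text
clock: 2.55
eef_pos: [0.478, -0.3586, 0.2201]
tool_rot: [0.706, 0.708, -0.001, -0.001]
ft_force: [0.2, -0.3, -0.4]
grip_width: 0.0513
```

```bash
python3 look.py d wrist;  python3 - <<'E'
import cv2
from h import *
a=cv2.imread('pics/d_wrist.png')
cv2.imwrite('pics/d_z.png',cv2.resize(a[70:250,180:340],None,fx=5,fy=3.3,interpolation=cv2.INTER_NEAREST))
delta((.478,-.36,.22),90)
E
```

```text
wrist [0.4789, -0.2771, 0.3631] [0.9877, 0.0024, -0.0008, 0.1566] [[292.4, 0.0, 254.6], [0.0, 292.4, 184.1], [0.0, 0.0, 1.0]]
clock 2.60 now [ 0.4785 -0.3583  0.2204] psi 90.25 F [0.77 0.12 0.98] w 0.0515
trans [-0.0017, -0.0005, 0.0004] twist [-0.14, -0.0, 0.25]
```

View pics/d_wrist.png

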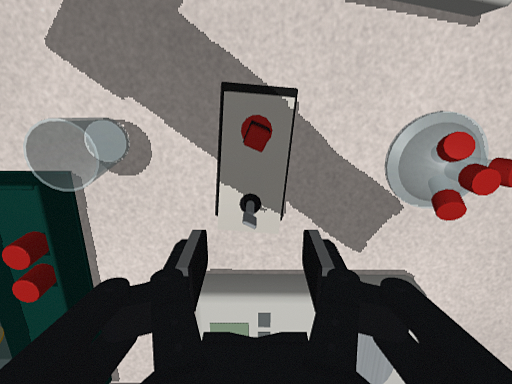

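View pics/d_z.png

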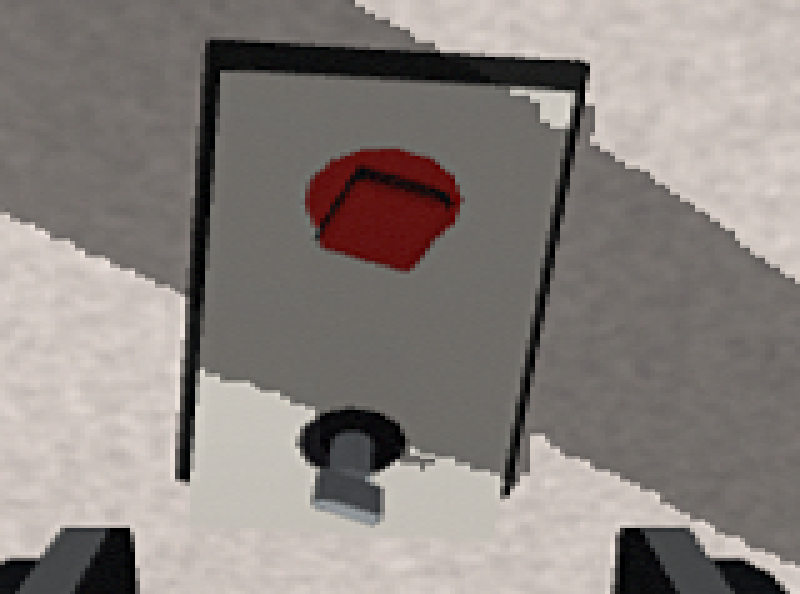

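```bash
python3 - <<'E'
from h import *
np.set_printoptions(precision=4,suppress=True)
D=load('d_wrist')
z=lambda u,v:(180+u/5-.5,70+v/3.3-.5)
H=plane(D,[z(363,180),z(450,208),z(410,270),z(320,240)],.118);print(H,H.mean(0))
for i in range(4):
    d=H[(i+1)%4]-H[i]; print(np.linalg.norm(d),np.rad2deg(np.arctan2(d[1],d[0])))
print('collar',plane(D,[z(383,199)],.066),'spat',plane(D,[z(353,441)],.065))
S=plane(D,[z(218,70),z(583,90),z(203,370),z(503,472)],.062);print('stand',S)
hsv=cv2.cvtColor(D['color'],cv2.COLOR_BGR2HSV)
m=cv2.inRange(hsv,(0,150,40),(8,255,255))|cv2.inRange(hsv,(172,150,40),(180,255,255)); m[:,:220]=0;m[:,300:]=0;m[180:]=0
c=max(cv2.findContours(m,0,1)[0],key=cv2.contourArea);print(cv2.boundingRect(c))
up=c[:,0][c[:,0][:,1]<128]; P=plane(D,up,.066)[:,:2]
A=np.c_[2*P,np.ones(len(P))];s=np.linalg.lstsq(A,(P**2).sum(1),rcond=None)[0];print('circle',s[:2],np.sqrt(s[2]+s[0]**2+s[1]**2))
E
```

```text
[[ 0.4763 -0.3046  0.118 ]
 [ 0.4909 -0.3115  0.118 ]
 [ 0.4844 -0.3275  0.118 ]
 [ 0.4691 -0.3198  0.118 ]] [ 0.4802 -0.3159  0.118 ]
0.016074837700407102 -25.436675898005365
0.01719106415023422 -112.15500696859513
0.017083407497244588 153.22758815599371
0.01676465643430253 64.49554605725751
collar [[ 0.4798 -0.3162  0.066 ]] spat [[ 0.4737 -0.396   0.065 ]]
stand [[ 0.4472 -0.2788  0.062 ]
 [ 0.5191 -0.2842  0.062 ]
 [ 0.4413 -0.3724  0.062 ]
 [ 0.5072 -0.4083  0.062 ]]
(241, 115, 31, 37)
circle [ 0.4799 -0.3168] 0.014874113706294052
```

```bash
python3 -c "
from h import *
delta((.480,-.316,.14),65)"
```

```text
clock 2.60 now [ 0.4785 -0.3583  0.2204] psi 90.25 F [0.77 0.12 0.98] w 0.0515
trans [0.0423, 0.0019, 0.0804] twist [-0.14, 0.03, 25.25]
```

Call:
send_rows --deltas '[{"grip": 0.6,"translation": [0.0423,0.0019,0.04],"twist": [-0.1,0,25.2]},{"grip": 0.6,"translation": [0.0423,0.0019,0.08],"twist": [-0.1,0,25.2]},{"grip": 0.6,"translation": [0.0423,0.0019,0.08],"twist": [-0.1,0,25.2]},{"grip": 0.6,"translation": [0.0423,0.0019,0.08],"twist": [-0.1,0,25.2]}]'

```text
clock: 3.1
eef_pos: [0.4807, -0.3139, 0.1403]
tool_rot: [0.842, 0.539, -0.0, -0.0]
ft_force: [0.4, -0.4, 0.5]
grip_width: 0.0512
```

```bash
python3 -c "
from h import *
delta((.480,-.316,.073),65)"; python3 look.py e wrist
```

```text
clock 3.10 now [ 0.4807 -0.3139  0.1403] psi 65.28 F [ 0.44 -0.4   0.49] w 0.0512
trans [-0.0022, 0.0003, 0.0673] twist [-0.06, 0.02, 0.28]
wrist [0.5148, -0.2396, 0.2833] [0.9648, -0.2108, -0.0338, 0.1533] [[292.4, 0.0, 254.6], [0.0, 292.4, 184.1], [0.0, 0.0, 1.0]]
```

View pics/e_wrist.png

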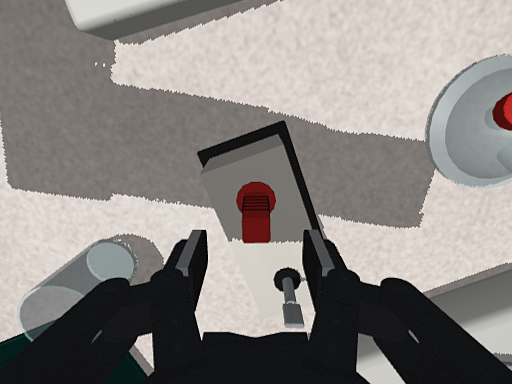

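The handle at (256,222) is square to and centred between the fingers. Descending to grasp.

Call:
send_rows --deltas '[{"grip": 0.6,"translation": [-0.002,0,0.04],"twist": [0,0,0.3]},{"grip": 0.6,"translation": [-0.002,0,0.067],"twist": [0,0,0.3]},{"grip": 0.6,"translation": [-0.002,0,0.067],"twist": [0,0,0.3]},{"grip": 0.6,"translation": [-0.002,0,0.067],"twist": [0,0,0.3]}]'

```text
clock: 3.65
eef_pos: [0.4813, -0.3168, 0.0755]
tool_rot: [0.843, 0.537, 0.0, 0.001]
ft_force: [0.2, -0.3, 1.1]
grip_width: 0.0514
```

Call:
send_rows --deltas '[{"grip": 0.0,"translation": [0,0,0],"twist": [0,0,0]},{"grip": 0.0,"translation": [0,0,0],"twist": [0,0,0]},{"grip": 0.0,"translation": [0,0,0],"twist": [0,0,0]},{"grip": 0.0,"translation": [0,0,0],"twist": [0,0,0]}]'

```text
clock: 4.15
eef_pos: [0.4823, -0.3174, 0.0773]
tool_rot: [0.843, 0.537, 0.001, 0.003]
ft_force: [-1.8, 0.9, 6.5]
grip_width: 0.0171
```

```bash
python3 -c "
from h import *
delta((.480,-.316,.15),65)"; python3 look.py f wrist
```

```text
clock 4.15 now [ 0.4823 -0.3174  0.0773] psi 65.01 F [-1.77  0.87  6.46] w 0.0171
trans [0.0002, -0.0023, -0.0727] twist [0.35, 0.07, 0.01]
wrist [0.5159, -0.2427, 0.2202] [0.9642, -0.2135, -0.0309, 0.1544] [[292.4, 0.0, 254.6], [0.0, 292.4, 184.1], [0.0, 0.0, 1.0]]
```

View pics/f_wrist.png

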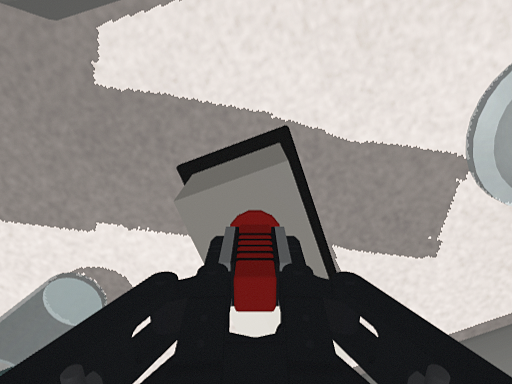

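Call:
send_rows --deltas '[{"grip": 0.0,"translation": [0,0,-0.03],"twist": [0,0,0]},{"grip": 0.0,"translation": [0,0,-0.085],"twist": [0,0,0]},{"grip": 0.0,"translation": [0,0,-0.085],"twist": [0,0,0]},{"grip": 0.0,"translation": [0,0,-0.085],"twist": [0,0,0]}]'

```text
clock: 4.7
eef_pos: [0.4817, -0.317, 0.1622]
tool_rot: [0.843, 0.537, 0.001, 0.003]
ft_force: [0.2, 0.3, -1.0]
grip_width: 0.0173
```

```bash
python3 -c "
from h import *
delta((.480,-.316,.16),65)"; python3 look.py g wrist side; python3 -c "
import cv2
s=cv2.imread('pics/g_side.png');cv2.imwrite('pics/g_side_z.png',cv2.resize(s[120:330,200:360],None,fx=4.5,fy=2.8,interpolation=cv2.INTER_CUBIC))"
```

```text
clock 4.70 now [ 0.4817 -0.317   0.1622] psi 65.01 F [ 0.18  0.32 -0.96] w 0.0173
trans [0.0002, -0.002, 0.0022] twist [0.35, 0.07, 0.01]
wrist [0.5152, -0.2423, 0.305] [0.9642, -0.2136, -0.0309, 0.1544] [[292.4, 0.0, 254.6], [0.0, 292.4, 184.1], [0.0, 0.0, 1.0]]
side [0.2652, -1.0644, 1.0234] [0.9014, -0.1036, 0.0388, -0.4186] [[475.2, 0.0, 254.9], [0.0, 475.2, 187.3], [0.0, 0.0, 1.0]]
```

View pics/g_wrist.png

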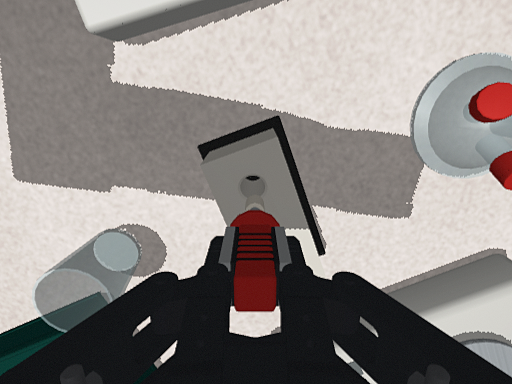

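View pics/g_side_z.png

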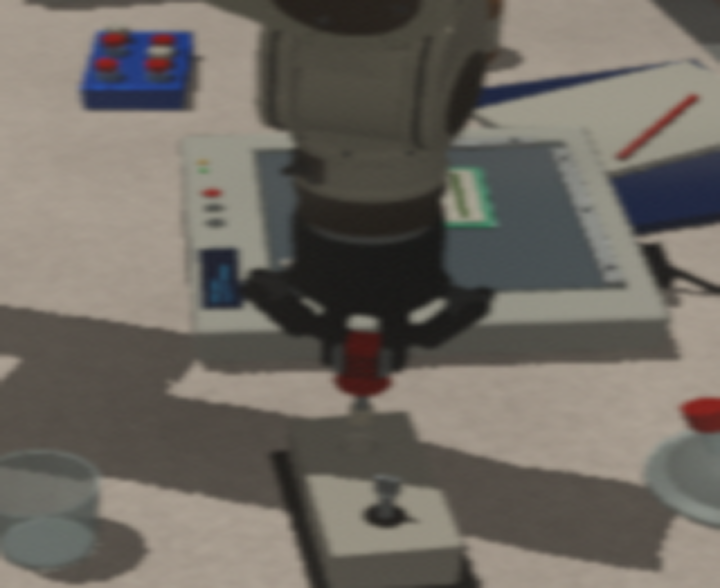

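```bash
python3 - <<'E'
from h import *
import cv2
np.set_printoptions(precision=4,suppress=True)
a=cv2.imread('pics/g_wrist.png')
cv2.imwrite('pics/g_z.png',cv2.resize(a[165:225,220:290],None,fx=10,fy=9.5,interpolation=cv2.INTER_NEAREST))
E
```

```text
(no output)
```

View pics/g_z.png

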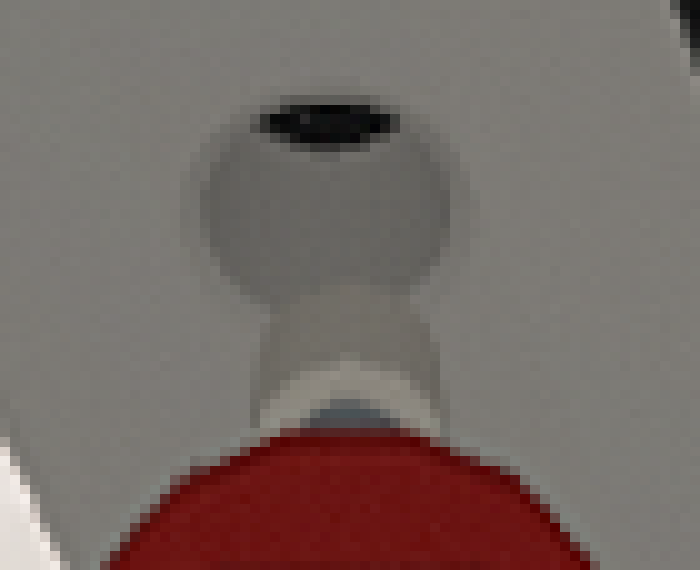

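```bash
python3 - <<'E'
from h import *
np.set_printoptions(precision=4,suppress=True)
G=load('g_wrist')
print('hole',plane(G,[(252.1,186.3)],.062),'tip',plane(G,[(254.5,203.3)],.097), 'tipedge',plane(G,[(254.5,194.5)],.097))
p,R,o=pose();print(p,R[:,2],'axis tip',p+R[:,2]*.0653)
# plan
Y=np.deg2rad(-9.97);ex=np.array([np.cos(Y),np.sin(Y)]);ey=np.array([-ex[1],ex[0]]);c=np.array([.7246,.0722])
for q in [(-175,-86),(-163,-86),(-107,-86)]: print(q,c+ex*q[0]/1000+ey*q[1]/1000)
E
```

```text
hole [[ 0.4803 -0.3159  0.062 ]] tip [[ 0.4812 -0.3185  0.097 ]] tipedge [[ 0.4842 -0.312   0.097 ]]
[ 0.4809 -0.3165  0.1607] [ 0.0024 -0.0019 -1.    ] axis tip [ 0.481  -0.3166  0.0954]
(-175, -86) [0.5374 0.0178]
(-163, -86) [0.5492 0.0157]
(-107, -86) [0.6043 0.006 ]
```

```bash
python3 -c "
from h import *
delta((.5374,.0178,.17),65)"
```

```text
clock 4.80 now [ 0.4809 -0.3165  0.1607] psi 65.01 F [-0.04  0.78 -2.08] w 0.0175
trans [0.3269, -0.09, -0.0098] twist [0.17, 0.04, 0.01]
```

Call:
send_rows --deltas '[{"grip": 0.0,"translation": [0.06,-0.0165,-0.01],"twist": [0.17,0,0]},{"grip": 0.0,"translation": [0.12,-0.033,-0.01],"twist": [0.17,0,0]},{"grip": 0.0,"translation": [0.18,-0.0495,-0.01],"twist": [0.17,0,0]},{"grip": 0.0,"translation": [0.24,-0.066,-0.01],"twist": [0.17,0,0]},{"grip": 0.0,"translation": [0.3,-0.0825,-0.01],"twist": [0.17,0,0]}]'

```text
clock: 5.42
eef_pos: [0.5319, -0.0078, 0.1686]
tool_rot: [0.843, 0.537, -0.002, -0.001]
ft_force: [0.5, -0.2, -0.4]
grip_width: 0.0175
```

```bash
python3 -c "
from h import *
delta((.5374,.0178,.17),65)"
```

```text
clock 5.42 now [ 0.5319 -0.0078  0.1686] psi 65.00 F [ 0.49 -0.18 -0.36] w 0.0175
trans [0.0255, -0.0058, -0.0014] twist [-0.15, 0.11, -0.0]
```

Call:
send_rows --deltas '[{"grip": 0.0,"translation": [0.0255,-0.006,-0.001],"twist": [-0.15,0.1,0]},{"grip": 0.0,"translation": [0.0255,-0.006,-0.001],"twist": [-0.15,0.1,0]},{"grip": 0.0,"translation": [0.0255,-0.006,-0.001],"twist": [-0.15,0.1,0]}]'

```text
clock: 5.8
eef_pos: [0.5364, 0.0174, 0.1684]
tool_rot: [0.843, 0.537, -0.001, -0.0]
ft_force: [0.4, 0.4, -0.6]
grip_width: 0.0171
```

```bash
python3 -c "
from h import *
delta((.5374,.0178,.1265),65)"; python3 look.py i wrist;python3 -c "
from h import *
delta((.5374,.0178,.1265),65)"
```

```text
clock 5.80 now [0.5364 0.0174 0.1684] psi 64.99 F [ 0.35  0.36 -0.6 ] w 0.0171
trans [0.0009, 0.0008, 0.0419] twist [-0.12, 0.1, -0.01]
wrist [0.5711, 0.0917, 0.3112] [0.9642, -0.2131, -0.0349, 0.1538] [[292.4, 0.0, 254.6], [0.0, 292.4, 184.1], [0.0, 0.0, 1.0]]
clock 5.85 now [0.5365 0.017  0.1687] psi 64.93 F [-0.57 -0.43 -0.35] w 0.0171
trans [0.0012, 0.0005, 0.0422] twist [-0.09, 0.08, -0.07]
```

View pics/i_wrist.png

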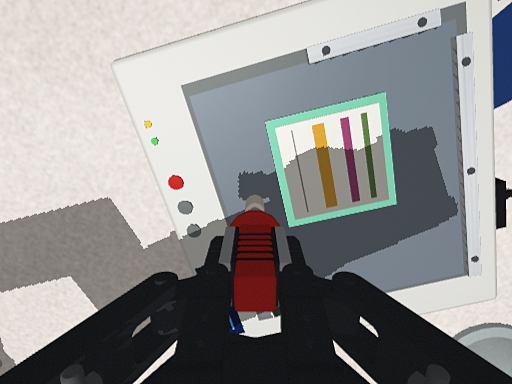

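The picture shows the plate (corners (265,122), (386,94), (397,204), (290,226)), both rails and the tip just left of the plate's near edge at (255,200); all is clear for lowering.

Call:
send_rows --deltas '[{"grip": 0.0,"translation": [0.001,0,0.02],"twist": [0,0,0]},{"grip": 0.0,"translation": [0.001,0,0.04],"twist": [0,0,0]},{"grip": 0.0,"translation": [0.001,0,0.042],"twist": [0,0,0]},{"grip": 0.0,"translation": [0.001,0,0.042],"twist": [0,0,0]}]'

```text
clock: 6.35
eef_pos: [0.5368, 0.017, 0.1269]
tool_rot: [0.844, 0.536, -0.001, -0.0]
ft_force: [0.2, -0.5, -0.5]
grip_width: 0.0171
```

```bash
cat > st.py <<'E'
from h import *
import sys
np.set_printoptions(precision=4,suppress=True)
Y=np.deg2rad(-9.97);ex=np.array([np.cos(Y),np.sin(Y)]);ey=np.array([-ex[1],ex[0]]);cor=np.array([.7246,.0722])
def rel(p): d=np.asarray(p)[...,:2]-cor; return 1000*np.stack([d@ex,d@ey],-1)
def status():
    p,R,o=pose(); F=np.array(o['ft_force'])
    x=R[:,0]
    print('clk %.2f'%o['clock'],'rel',rel(p).round(1),'tipz %.4f'%(p[2]-.0653),'Fx %.2f Fy %.2f Fz %.2f'%(F[:2]@ex,F[:2]@ey,F[2]),'psi %.2f'%np.rad2deg(np.arctan2(x[1],x[0])),'tilt',R[:2,2].round(4),'M',np.round(o['ft_torque'],3))
def tgt(rx,ry,tipz,psi=65):
    w=cor+ex*rx/1000+ey*ry/1000; delta((w[0],w[1],tipz+.0653),psi)
def plate(c):
    m=cv2.inRange(cv2.cvtColor(c['color'],cv2.COLOR_BGR2HSV),(65,60,30),(95,255,255))
    k,l,s,ce=cv2.connectedComponentsWithStats(m); i=1+np.argmax(s[1:,4]); m=(l==i).astype(np.uint8)*255
    cc=max(cv2.findContours(m,cv2.RETR_EXTERNAL,cv2.CHAIN_APPROX_NONE)[0],key=cv2.contourArea)
    P=plane(c,cc[:,0],.064)[:,:2]*1000; rr=cv2.minAreaRect(P.astype(np.float32))
    q=cv2.boxPoints(rr)/1000; a=(rr[2]+9.97+45)%90-45
    print('plate size',np.round(rr[1],1),'centre rel',rel(np.array(rr[0])/1000).round(1),'askew %.2f'%a,'corners',rel(q).round(1).tolist())
if __name__=='__main__':
    if len(sys.argv)>1: plate(load(sys.argv[1]))
    status()
E
python3 st.py i_wrist; python3 look.py j wrist; python3 st.py j_wrist
```

```text
plate size [100.9 100.7] centre rel [-105.   -85.5] askew -1.33 corners [[-156.5, -134.8], [-55.9, -137.1], [-53.5, -36.2], [-154.2, -33.9]]
clk 6.35 rel [-175.4  -86.9] tipz 0.0616 Fx 0.32 Fy -0.47 Fz -0.54 psi 64.85 tilt [-0.0024 -0.0007] M [-0.007  0.013  0.012]
wrist [0.5716, 0.0912, 0.2697] [0.964, -0.2143, -0.0349, 0.1537] [[292.4, 0.0, 254.6], [0.0, 292.4, 184.1], [0.0, 0.0, 1.0]]
plate size [101.  100.6] centre rel [-105.   -85.5] askew -1.30 corners [[-156.5, -134.9], [-55.9, -137.2], [-53.6, -36.2], [-154.2, -33.9]]
clk 6.40 rel [-175.1  -86.6] tipz 0.0619 Fx 0.36 Fy 0.29 Fz -0.61 psi 64.87 tilt [-0.0016 -0.0007] M [-0.028 -0.035  0.033]
```

View pics/j_wrist.png

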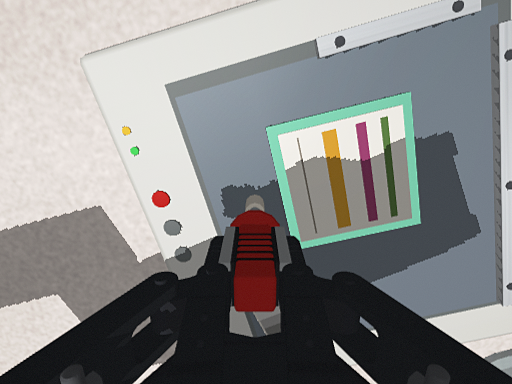

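Call:
send_rows --deltas '[{"grip": 0.0,"translation": [0.0008,0.0029,0.0004],"twist": [0,0,0]},{"grip": 0.0,"translation": [0.0016,0.0058,0.0008],"twist": [0,0,0]},{"grip": 0.0,"translation": [0.0023,0.0087,0.0008],"twist": [0,0,0]},{"grip": 0.0,"translation": [0.0026,0.0097,0.0008],"twist": [0,0,0]},{"grip": 0.0,"translation": [0.0026,0.0097,0.0008],"twist": [0,0,0]}]'

```text
clock: 7.02
eef_pos: [0.547, 0.0155, 0.1263]
tool_rot: [0.844, 0.536, -0.001, -0.0]
ft_force: [1.0, -0.3, -0.9]
grip_width: 0.0175
```

```bash
python3 st.py
```

```text
clk 7.03 rel [-165.   -86.6] tipz 0.0610 Fx 1.02 Fy -0.14 Fz -0.87 psi 64.87 tilt [-0.0017 -0.0006] M [-0.011  0.037  0.024]
```

Call:
send_rows --deltas '[{"grip": 0.0,"translation": [0.0004,0.0015,0],"twist": [0,0,0]},{"grip": 0.0,"translation": [0.0008,0.0031,0],"twist": [0,0,0]},{"grip": 0.0,"translation": [0.0013,0.0048,0],"twist": [0,0,0]},{"grip": 0.0,"translation": [0.0018,0.0068,0],"twist": [0,0,0]},{"grip": 0.0,"translation": [0.0023,0.0087,0],"twist": [0,0,0]}]'

```text
clock: 7.65
eef_pos: [0.5559, 0.0138, 0.1262]
tool_rot: [0.844, 0.536, -0.001, -0.0]
ft_force: [-0.9, 0.7, -0.2]
grip_width: 0.0172
```

```bash
python3 st.py; python3 look.py k wrist; python3 st.py k_wrist
```

```text
clk 7.65 rel [-156.1  -86.8] tipz 0.0609 Fx -1.00 Fy 0.55 Fz -0.16 psi 64.87 tilt [-0.0021 -0.0007] M [ 0.006  0.236 -0.008]
wrist [0.5906, 0.088, 0.2691] [0.964, -0.2141, -0.0348, 0.1536] [[292.4, 0.0, 254.6], [0.0, 292.4, 184.1], [0.0, 0.0, 1.0]]
plate size [100.8 100.5] centre rel [-99.7 -85.4] askew -1.15 corners [[-150.9, -134.8], [-50.4, -136.8], [-48.4, -36.0], [-148.9, -34.0]]
clk 7.70 rel [-155.7  -86.7] tipz 0.0610 Fx 0.17 Fy -0.05 Fz -0.19 psi 64.87 tilt [-0.0015 -0.0007] M [-0.034  0.16   0.025]
```

Call:
send_rows --deltas '[{"grip": 0.0,"translation": [0.0005,0.002,0],"twist": [0,0,0]},{"grip": 0.0,"translation": [0.0011,0.0041,0],"twist": [0,0,0]},{"grip": 0.0,"translation": [0.0017,0.0064,0],"twist": [0,0,0]},{"grip": 0.0,"translation": [0.0023,0.0087,0],"twist": [0,0,0]},{"grip": 0.0,"translation": [0.003,0.0111,0],"twist": [0,0,0]}]'

```text
clock: 8.32
eef_pos: [0.5677, 0.0117, 0.1262]
tool_rot: [0.844, 0.536, -0.001, -0.0]
ft_force: [0.1, -0.5, 0.2]
grip_width: 0.0173
```

```bash
python3 look.py l wrist; python3 st.py l_wrist
```

```text
wrist [0.6024, 0.086, 0.2691] [0.964, -0.2142, -0.0345, 0.1536] [[292.4, 0.0, 254.6], [0.0, 292.4, 184.1], [0.0, 0.0, 1.0]]
plate size [100.8 100.5] centre rel [-87.6 -85.2] askew -0.87 corners [[-138.6, -134.8], [-38.2, -136.3], [-36.6, -35.5], [-137.1, -34.0]]
clk 8.38 rel [-143.7  -86.7] tipz 0.0610 Fx 0.94 Fy 0.25 Fz -1.07 psi 64.87 tilt [-0.001  -0.0008] M [ 0.002  0.103 -0.018]
```

Call:
send_rows --deltas '[{"grip": 0.0,"translation": [0.0005,0.002,0],"twist": [0,0,0]},{"grip": 0.0,"translation": [0.0012,0.0046,0],"twist": [0,0,0]},{"grip": 0.0,"translation": [0.0019,0.0072,0],"twist": [0,0,0]},{"grip": 0.0,"translation": [0.0027,0.0101,0],"twist": [0,0,0]},{"grip": 0.0,"translation": [0.0035,0.013,0],"twist": [0,0,0]}]'

```text
clock: 9.0
eef_pos: [0.5815, 0.0093, 0.1262]
tool_rot: [0.844, 0.536, -0.001, 0.0]
ft_force: [-0.4, -1.0, -0.7]
grip_width: 0.0167
```

Call:
send_rows --deltas '[{"grip": 0.0,"translation": [0.0008,0.003,0],"twist": [0,0,0]},{"grip": 0.0,"translation": [0.0016,0.006,0],"twist": [0,0,0]},{"grip": 0.0,"translation": [0.0023,0.0087,0],"twist": [0,0,0]},{"grip": 0.0,"translation": [0.003,0.0111,0],"twist": [0,0,0]},{"grip": 0.0,"translation": [0.0035,0.013,0],"twist": [0,0,0]}]'

```text
clock: 9.62
eef_pos: [0.595, 0.0069, 0.1262]
tool_rot: [0.844, 0.536, -0.001, 0.0]
ft_force: [-1.2, 0.5, -1.0]
grip_width: 0.0172
```

```bash
python3 st.py; python3 look.py m wrist; python3 st.py m_wrist
```

```text
clk 9.62 rel [-116.4  -86.8] tipz 0.0609 Fx -1.24 Fy 0.28 Fz -1.04 psi 64.87 tilt [-0.0011 -0.0008] M [0.073 0.234 0.039]
wrist [0.6296, 0.0812, 0.2691] [0.964, -0.2143, -0.0343, 0.1536] [[292.4, 0.0, 254.6], [0.0, 292.4, 184.1], [0.0, 0.0, 1.0]]
plate size [100.9 100.5] centre rel [-60.  -84.4] askew 0.05 corners [[-110.2, -134.9], [-9.7, -134.8], [-9.8, -33.9], [-110.3, -34.0]]
clk 9.68 rel [-116.1  -86.8] tipz 0.0609 Fx -0.20 Fy 0.03 Fz -1.11 psi 64.86 tilt [-0.0008 -0.0008] M [ 0.017  0.15  -0.001]
```

View pics/m_wrist.png

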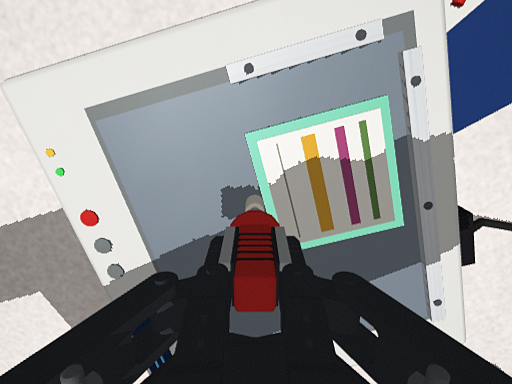

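Call:
send_rows --deltas '[{"grip": 0.0,"translation": [-0.0005,-0.0019,0],"twist": [0,0,0]},{"grip": 0.0,"translation": [0.0019,-0.0026,0],"twist": [0,0,0]},{"grip": 0.0,"translation": [0.0027,0.0003,0],"twist": [0,0,0]},{"grip": 0.0,"translation": [0.0032,0.0023,0],"twist": [0,0,0]},{"grip": 0.0,"translation": [0.0037,0.0042,0],"twist": [0,0,0]}]'

```text
clock: 10.3
eef_pos: [0.6006, 0.0084, 0.1262]
tool_rot: [0.844, 0.536, -0.001, 0.0]
ft_force: [-0.3, 0.4, -0.1]
grip_width: 0.017
```

```bash
python3 st.py; python3 look.py n wrist; python3 st.py n_wrist
```

```text
clk 10.30 rel [-111.1  -84.3] tipz 0.0609 Fx -0.34 Fy 0.31 Fz -0.08 psi 64.86 tilt [-0.0011 -0.0008] M [ 0.058  0.26  -0.013]
wrist [0.6352, 0.0827, 0.269] [0.964, -0.2143, -0.0343, 0.1536] [[292.4, 0.0, 254.6], [0.0, 292.4, 184.1], [0.0, 0.0, 1.0]]
plate size [100.9 100.5] centre rel [-54.8 -84.6] askew 0.30 corners [[-104.7, -135.3], [-4.3, -134.7], [-4.8, -33.9], [-105.3, -34.4]]
clk 10.35 rel [-110.8  -84.3] tipz 0.0609 Fx -0.60 Fy 0.24 Fz 0.33 psi 64.86 tilt [-0.0007 -0.0008] M [ 0.098  0.163 -0.061]
```

Call:
send_rows --deltas '[{"grip": 0.0,"translation": [-0.0004,-0.0014,0],"twist": [0,0,0]},{"grip": 0.0,"translation": [0.002,-0.0021,0],"twist": [0,0,0]},{"grip": 0.0,"translation": [0.0025,-0.0002,0],"twist": [0,0,0]},{"grip": 0.0,"translation": [0.0028,0.0008,0],"twist": [0,0,0]},{"grip": 0.0,"translation": [0.0031,0.0018,0],"twist": [0,0,0]}]'

```text
clock: 10.98
eef_pos: [0.6037, 0.0104, 0.1261]
tool_rot: [0.844, 0.536, -0.001, 0.0]
ft_force: [-0.9, -0.3, -0.0]
grip_width: 0.0174
```

```bash
python3 st.py; python3 look.py o wrist; python3 st.py o_wrist
```

```text
clk 10.97 rel [-108.4  -81.8] tipz 0.0608 Fx -0.81 Fy -0.48 Fz -0.01 psi 64.86 tilt [-0.0012 -0.0008] M [0.029 0.224 0.027]
wrist [0.6383, 0.0847, 0.2689] [0.964, -0.2143, -0.0343, 0.1536] [[292.4, 0.0, 254.6], [0.0, 292.4, 184.1], [0.0, 0.0, 1.0]]
plate size [100.9 100.5] centre rel [-52.  -84.7] askew 0.42 corners [[-101.8, -135.6], [-1.3, -134.8], [-2.1, -33.9], [-102.6, -34.7]]
clk 11.03 rel [-108.2  -81.8] tipz 0.0608 Fx -0.74 Fy 0.17 Fz -0.50 psi 64.86 tilt [-0.0008 -0.0008] M [0.025 0.224 0.007]
```

Call:
send_rows --deltas '[{"grip": 0.0,"translation": [-0.0005,-0.0018,0],"twist": [0,0,0]},{"grip": 0.0,"translation": [0.0111,-0.0049,0],"twist": [0,0,0]},{"grip": 0.0,"translation": [0.0116,-0.0031,0],"twist": [0,0,0]},{"grip": 0.0,"translation": [0.0119,-0.0021,0],"twist": [0,0,0]},{"grip": 0.0,"translation": [0.012,-0.0016,0],"twist": [0,0,0]}]'

```text
clock: 11.65
eef_pos: [0.6075, 0.022, 0.1259]
tool_rot: [0.844, 0.536, -0.001, -0.0]
ft_force: [-0.6, 0.1, -0.3]
grip_width: 0.0175
```

```bash
python3 st.py; python3 look.py p wrist; python3 st.py p_wrist
```

```text
clk 11.65 rel [-106.7  -69.7] tipz 0.0606 Fx -0.56 Fy -0.01 Fz -0.35 psi 64.86 tilt [-0.0013 -0.0007] M [ 0.058  0.192 -0.037]
wrist [0.6421, 0.0962, 0.2688] [0.964, -0.2143, -0.0344, 0.1536] [[292.4, 0.0, 254.6], [0.0, 292.4, 184.1], [0.0, 0.0, 1.0]]
plate size [101.1 100.3] centre rel [-50.2 -85.3] askew 0.61 corners [[-99.8, -136.4], [0.5, -135.3], [-0.6, -34.3], [-100.9, -35.3]]
clk 11.70 rel [-106.6  -69.8] tipz 0.0606 Fx -0.36 Fy -0.34 Fz -0.67 psi 64.85 tilt [-0.0012 -0.0008] M [0.077 0.146 0.005]
```

```bash
python3 - <<'E'
import cv2
a=cv2.imread('pics/p_wrist.png')
cv2.imwrite('pics/p_z.png',cv2.resize(a[50:270,200:440],None,fx=3.3,fy=2.7,interpolation=cv2.INTER_CUBIC))
E
```

```text
(no output)
```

View pics/p_z.png

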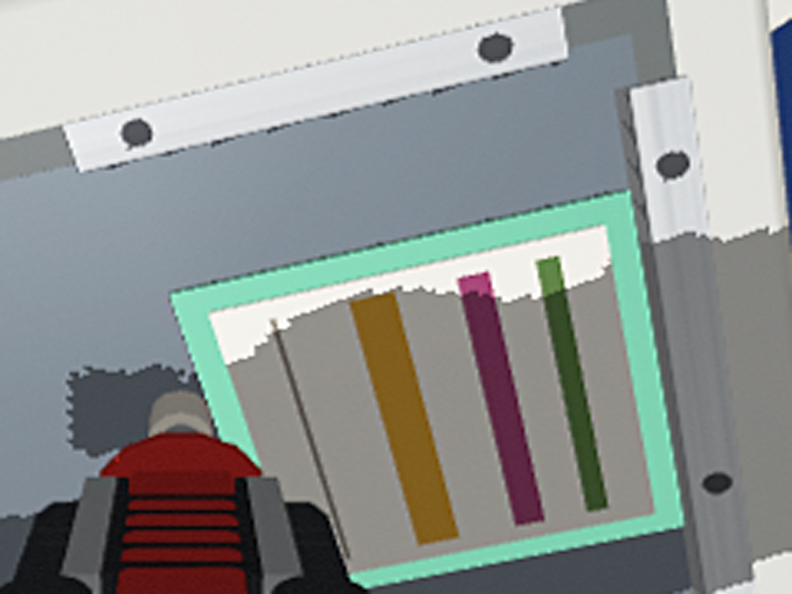

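```bash
cat > ed.py <<'E'
from st import *
def edges(c):
    m=cv2.inRange(cv2.cvtColor(c['color'],cv2.COLOR_BGR2HSV),(65,60,30),(95,255,255))
    k,l,s,ce=cv2.connectedComponentsWithStats(m); i=1+np.argmax(s[1:,4]); m=(l==i).astype(np.uint8)*255
    cc=max(cv2.findContours(m,cv2.RETR_EXTERNAL,cv2.CHAIN_APPROX_NONE)[0],key=cv2.contourArea)
    q=rel(plane(c,cc[:,0],.064)); lo,hi=np.percentile(q,1,axis=0),np.percentile(q,99,axis=0)
    out={}
    for nm,ax,v in (('+x',0,hi[0]),('-x',0,lo[0]),('+y',1,hi[1]),('-y',1,lo[1])):
        s=q[(abs(q[:,ax]-v)<2.2)&(q[:,1-ax]>lo[1-ax]+5)&(q[:,1-ax]<hi[1-ax]-5)]
        if len(s)<10: continue
        f=np.polyfit(s[:,1-ax],s[:,ax],1); r=s[:,ax]-np.polyval(f,s[:,1-ax]); s=s[abs(r)<.7]; f=np.polyfit(s[:,1-ax],s[:,ax],1)
        ang=np.rad2deg(np.arctan(f[0]))*(-1 if ax==0 else 1)
        print('  ',nm,'n',len(s),'askew %.2f'%ang,'ends at ±: %.2f (%.0f)  %.2f (%.0f)'%(np.polyval(f,s[:,1-ax].min()),s[:,1-ax].min(),np.polyval(f,s[:,1-ax].max()),s[:,1-ax].max()))
def rail(c,z=.068):
    # bright aluminium edge: strongest gradient across rail inner-top edge (x=0 expected), sampled along y
    g=cv2.cvtColor(c['color'],cv2.COLOR_BGR2GRAY).astype(np.float32)
    for nm,along in (('rail',0),('stop',1)):
        o=[]
        for t in (np.arange(-200,-14,3) if nm=='rail' else np.arange(-106,-14,3)):
            d=np.arange(-6,6,.25)
            P=np.array([cor+(ex*a+ey*t if nm=='rail' else ex*t+ey*a)/1000 for a in d]); uv=proj(c,np.c_[P,np.full(len(P),z)]).astype(np.float32)
            if uv.min()<2 or uv[:,0].max()>509 or uv[:,1].max()>225: continue
            v=cv2.remap(g,uv[:,:1],uv[:,1:],cv2.INTER_LINEAR)[:,0]; gr=np.gradient(cv2.GaussianBlur(v[:,None],(1,5),1)[:,0]); j=gr.argmax()
            if gr[j]>3: o.append((t,d[j]))
        o=np.array(o)
        if len(o)<8: continue
        f=np.polyfit(o[:,0],o[:,1],1)
        for _ in range(4):
            r=abs(o[:,1]-np.polyval(f,o[:,0]));f=np.polyfit(o[r<np.median(r)*2.5+.1,0],o[r<np.median(r)*2.5+.1,1],1)
        print('  ',nm,'n',len(o),'angle err %.2f'%(np.rad2deg(np.arctan(f[0]))*(-1 if nm=='rail' else 1)),'offset mid %.2f'%np.polyval(f,-85 if nm=='rail' else -60))
if __name__=='__main__':
    for n in sys.argv[1:]:
        print(n); c=load(n); edges(c); rail(c)
E
python3 ed.py c_wrist i_wrist j_wrist m_wrist n_wrist o_wrist p_wrist
```

```text
c_wrist
   +x n 60 askew -1.08 ends at ±: -56.25 (-131)  -54.55 (-41)
   -x n 59 askew -1.34 ends at ±: -155.83 (-130)  -153.73 (-40)
   +y n 62 askew -1.20 ends at ±: -34.84 (-150)  -36.70 (-61)
   -y n 59 askew -1.20 ends at ±: -134.53 (-149)  -136.40 (-60)
   rail n 36 angle err 0.44 offset mid 0.78
   stop n 31 angle err 0.29 offset mid -0.20
i_wrist
   +x n 100 askew -1.14 ends at ±: -56.09 (-131)  -54.29 (-40)
   -x n 88 askew -1.41 ends at ±: -155.99 (-131)  -153.75 (-40)
   +y n 109 askew -1.21 ends at ±: -34.55 (-151)  -36.47 (-60)
   -y n 91 askew -1.24 ends at ±: -134.58 (-147)  -136.48 (-59)
   rail n 52 angle err 0.30 offset mid 0.73
   stop n 31 angle err 0.27 offset mid -0.12
j_wrist
   +x n 120 askew -1.17 ends at ±: -56.13 (-131)  -54.25 (-40)
   -x n 102 askew -1.49 ends at ±: -155.82 (-122)  -153.68 (-39)
   +y n 131 askew -1.31 ends at ±: -34.41 (-150)  -36.49 (-59)
   -y n 110 askew -1.29 ends at ±: -134.50 (-150)  -136.55 (-60)
   rail n 45 angle err 0.35 offset mid 0.71
   stop n 31 angle err 0.22 offset mid -0.10
m_wrist
   +x n 118 askew 0.18 ends at ±: -10.0
[... 619 characters left out ...]
 0.25 offset mid -0.16
o_wrist
   +x n 117 askew 0.56 ends at ±: -1.68 (-130)  -2.56 (-39)
   -x n 67 askew 0.45 ends at ±: -101.63 (-92)  -102.05 (-39)
   +y n 129 askew 0.40 ends at ±: -34.98 (-97)  -34.36 (-7)
   -y n 97 askew 0.36 ends at ±: -134.94 (-83)  -134.46 (-7)
   rail n 37 angle err 0.36 offset mid 0.79
   stop n 31 angle err 0.28 offset mid -0.14
p_wrist
   +x n 113 askew 0.59 ends at ±: 0.04 (-130)  -0.90 (-40)
   -x n 50 askew 0.61 ends at ±: -99.92 (-80)  -100.35 (-40)
   +y n 127 askew 0.60 ends at ±: -35.64 (-95)  -34.70 (-5)
   -y n 91 askew 0.54 ends at ±: -135.66 (-78)  -134.98 (-5)
   rail n 33 angle err 0.35 offset mid 0.82
   stop n 31 angle err 0.28 offset mid -0.18
```

```bash
sed -i 's/Y=np.deg2rad(-9.97)/Y=np.deg2rad(-9.65)/; s/cor=np.array(\[.7246,.0722\])/cor=np.array([.72495,.07232])/; s/rr\[2\]+9.97/rr[2]+9.65/' st.py; python3 ed.py o_wrist p_wrist; python3 st.py
```

```text
o_wrist
   +x n 117 askew 0.24 ends at ±: -2.73 (-130)  -3.11 (-39)
   -x n 66 askew 0.14 ends at ±: -102.47 (-92)  -102.60 (-40)
   +y n 129 askew 0.08 ends at ±: -34.62 (-98)  -34.49 (-8)
   -y n 97 askew 0.04 ends at ±: -134.65 (-84)  -134.60 (-8)
   rail n 37 angle err 0.12 offset mid 0.03
   stop n 31 angle err -0.12 offset mid 0.03
p_wrist
   +x n 113 askew 0.27 ends at ±: -1.01 (-130)  -1.44 (-40)
   -x n 50 askew 0.29 ends at ±: -100.70 (-80)  -100.90 (-40)
   +y n 126 askew 0.27 ends at ±: -35.28 (-96)  -34.86 (-6)
   -y n 91 askew 0.22 ends at ±: -135.40 (-79)  -135.12 (-6)
   rail n 33 angle err -0.00 offset mid 0.00
   stop n 31 angle err 0.00 offset mid 0.00
clk 11.70 rel [-107.3  -69.4] tipz 0.0606 Fx -0.36 Fy -0.34 Fz -0.67 psi 64.85 tilt [-0.0012 -0.0008] M [0.077 0.146 0.005]
```

Call:
send_rows --deltas '[{"grip": 0.0,"translation": [0.0001,0.0004,0],"twist": [0,0,0]},{"grip": 0.0,"translation": [0.0002,0.0008,0],"twist": [0,0,0]},{"grip": 0.0,"translation": [0.0003,0.0012,0],"twist": [0,0,0]},{"grip": 0.0,"translation": [0.0003,0.0012,0],"twist": [0,0,0]}]'

```text
clock: 12.2
eef_pos: [0.6084, 0.0217, 0.1259]
tool_rot: [0.844, 0.536, -0.001, -0.0]
ft_force: [-1.7, 0.9, 0.2]
grip_width: 0.0172
```

```bash
python3 st.py; python3 look.py q wrist; python3 ed.py q_wrist;python3 st.py
```

```text
clk 12.20 rel [-106.4  -69.5] tipz 0.0606 Fx -1.83 Fy 0.58 Fz 0.22 psi 64.85 tilt [-0.0019 -0.0006] M [ 0.223  0.514 -0.048]
wrist [0.6432, 0.0959, 0.2687] [0.964, -0.2143, -0.0347, 0.1536] [[292.4, 0.0, 254.6], [0.0, 292.4, 184.1], [0.0, 0.0, 1.0]]
q_wrist
   +x n 113 askew 0.07 ends at ±: -0.40 (-130)  -0.51 (-40)
   -x n 49 askew -0.12 ends at ±: -99.98 (-79)  -99.90 (-40)
   +y n 126 askew 0.09 ends at ±: -35.33 (-95)  -35.19 (-5)
   -y n 92 askew -0.01 ends at ±: -135.47 (-79)  -135.49 (-5)
   rail n 33 angle err -0.00 offset mid 0.00
   stop n 31 angle err 0.00 offset mid 0.00
clk 12.25 rel [-106.4  -69.4] tipz 0.0606 Fx -1.65 Fy 0.64 Fz 0.11 psi 64.85 tilt [-0.0017 -0.0006] M [ 0.194  0.536 -0.005]
```

Call:
send_rows --deltas '[{"grip": 0.0,"translation": [0.0001,0.0005,0],"twist": [0,0,0]},{"grip": 0.0,"translation": [0.0001,0.0005,0],"twist": [0,0,0]},{"grip": 0.0,"translation": [0.0001,0.0005,0],"twist": [0,0,0]}]'

```text
clock: 12.62
eef_pos: [0.6086, 0.0217, 0.1258]
tool_rot: [0.844, 0.536, -0.001, -0.0]
ft_force: [-2.7, 0.8, 0.2]
grip_width: 0.0174
```

```bash
python3 st.py
```

```text
clk 12.62 rel [-106.2  -69.4] tipz 0.0605 Fx -2.84 Fy 0.30 Fz 0.20 psi 64.86 tilt [-0.0024 -0.0005] M [0.276 0.753 0.027]
```

Call:
send_rows --deltas '[{"grip": 0.0,"translation": [0.0001,0.0004,0],"twist": [0,0,0]},{"grip": 0.0,"translation": [0.0001,0.0004,0],"twist": [0,0,0]},{"grip": 0.0,"translation": [0.0001,0.0004,0],"twist": [0,0,0]},{"grip": 0.0,"translation": [0.0001,0.0004,0],"twist": [0,0,0]}]'

```text
clock: 13.12
eef_pos: [0.6088, 0.0216, 0.1258]
tool_rot: [0.844, 0.536, -0.001, -0.001]
ft_force: [-3.3, 1.1, 0.7]
grip_width: 0.0171
```

```bash
python3 st.py; python3 look.py r wrist; python3 ed.py r_wrist
```

```text
clk 13.12 rel [-106.   -69.5] tipz 0.0605 Fx -3.47 Fy 0.48 Fz 0.71 psi 64.86 tilt [-0.0029 -0.0004] M [0.297 1.025 0.016]
wrist [0.6437, 0.0958, 0.2686] [0.964, -0.2142, -0.0353, 0.1536] [[292.4, 0.0, 254.6], [0.0, 292.4, 184.1], [0.0, 0.0, 1.0]]
r_wrist
   +x n 112 askew -0.01 ends at ±: -0.39 (-130)  -0.38 (-41)
   -x n 49 askew -0.10 ends at ±: -99.87 (-79)  -99.81 (-41)
   +y n 127 askew 0.00 ends at ±: -35.25 (-95)  -35.25 (-5)
   -y n 91 askew -0.04 ends at ±: -135.47 (-78)  -135.52 (-5)
   rail n 33 angle err -0.00 offset mid 0.00
   stop n 31 angle err -0.04 offset mid -0.05
```

Call:
send_rows --deltas '[{"grip": 0.0,"translation": [-0.0008,-0.0029,0],"twist": [0,0,0]},{"grip": 0.0,"translation": [-0.0032,-0.0116,0],"twist": [0,0,0]},{"grip": 0.0,"translation": [-0.0032,-0.0116,-0.025],"twist": [0,0,0]},{"grip": 0.0,"translation": [-0.045,-0.0,-0.025],"twist": [0,0,0]},{"grip": 0.0,"translation": [-0.0856,0.0112,-0.025],"twist": [0,0,0]}]'

```text
clock: 13.8
eef_pos: [0.5831, -0.0613, 0.1517]
tool_rot: [0.844, 0.537, -0.0, 0.001]
ft_force: [-0.5, -0.0, -0.7]
grip_width: 0.0173
```

```bash
python3 st.py; python3 look.py s wrist; python3 ed.py s_wrist; python3 -c "
from st import *
print('tile',rel(plane(load('a_top'),[(296,198)],.066)), rel(plane(load('c_wrist'),[(152,177)],.066)))
tgt(-50,-152,.081)"
```

```text
clk 13.80 rel [-117.4 -155.5] tipz 0.0864 Fx -0.51 Fy -0.12 Fz -0.74 psi 64.95 tilt [-0.0001 -0.0013] M [ 0.008 -0.023 -0.019]
wrist [0.6175, 0.0131, 0.2945] [0.9642, -0.2136, -0.0337, 0.1538] [[292.4, 0.0, 254.6], [0.0, 292.4, 184.1], [0.0, 0.0, 1.0]]
s_wrist
   +x n 126 askew -0.05 ends at ±: -0.57 (-131)  -0.49 (-43)
   -x n 119 askew -0.03 ends at ±: -99.92 (-130)  -99.87 (-41)
   +y n 102 askew 0.02 ends at ±: -35.71 (-95)  -35.68 (-23)
   -y n 111 askew 0.05 ends at ±: -135.23 (-95)  -135.15 (-6)
   rail n 52 angle err 0.03 offset mid -0.14
tile [[-187.7046 -209.0181]] [[-185.719  -202.6055]]
clock 13.85 now [ 0.5817 -0.0668  0.1515] psi 64.61 F [-2.02 -2.41 -1.01] w 0.0173
trans [0.0272, 0.0628, 0.005] twist [0.03, 0.32, -0.39]
```

View pics/s_wrist.png

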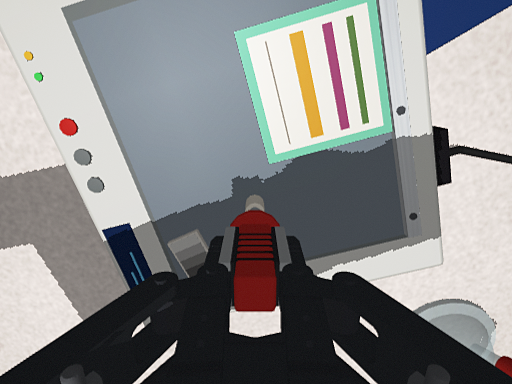

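The plate (corners (235,30), (375,0), (391,132), (270,162)) lies flush on the rail with a parallel edge. The tip is clear of it; I'll move to its -y edge.

Call:
send_rows --deltas '[{"grip": 0.0,"translation": [0.014,0.032,0.005],"twist": [0,0.3,0]},{"grip": 0.0,"translation": [0.0272,0.0628,0.005],"twist": [0,0.3,0]},{"grip": 0.0,"translation": [0.0272,0.0628,0.005],"twist": [0,0.3,0]},{"grip": 0.0,"translation": [0.0272,0.0628,0.02],"twist": [0,0.3,0]}]'

```text
clock: 14.35
eef_pos: [0.6507, -0.0693, 0.1321]
tool_rot: [0.845, 0.534, 0.001, 0.001]
ft_force: [0.2, 0.3, -0.4]
grip_width: 0.0176
```

```bash
python3 -c "
from st import *
status()
tgt(-50,-150,.061)"
```

```text
clk 14.35 rel [ -49.5 -152. ] tipz 0.0668 Fx 0.16 Fy 0.33 Fz -0.35 psi 64.62 tilt [ 0.0032 -0.0011] M [-0.015 -0.007 -0.025]
clock 14.35 now [ 0.6507 -0.0693  0.1321] psi 64.62 F [ 0.21  0.3  -0.35] w 0.0176
trans [0.0018, -0.0011, 0.0058] twist [0.19, -0.02, -0.38]
```

Call:
send_rows --deltas '[{"grip": 0.0,"translation": [0,-0.0005,0.003],"twist": [0.2,0,-0.4]},{"grip": 0.0,"translation": [0,-0.0005,0.006],"twist": [0.2,0,-0.4]},{"grip": 0.0,"translation": [0.001,-0.0007,0.006],"twist": [0.2,0,-0.4]}]'

```text
clock: 14.72
eef_pos: [0.6502, -0.068, 0.1261]
tool_rot: [0.843, 0.537, 0.0, -0.0]
ft_force: [-0.0, -0.7, -0.2]
grip_width: 0.0175
```

```bash
python3 look.py t wrist; python3 ed.py t_wrist; python3 -c "
from st import *
status()
tgt(-50,-135,.061)"
```

```text
wrist [0.6844, 0.0061, 0.2691] [0.9644, -0.2131, -0.0338, 0.153] [[292.4, 0.0, 254.6], [0.0, 292.4, 184.1], [0.0, 0.0, 1.0]]
t_wrist
   +x n 135 askew 0.00 ends at ±: -0.47 (-130)  -0.47 (-41)
   -x n 124 askew -0.03 ends at ±: -99.91 (-130)  -99.87 (-41)
   +y n 134 askew -0.00 ends at ±: -35.80 (-95)  -35.81 (-6)
   -y n 118 askew -0.14 ends at ±: -135.24 (-95)  -135.45 (-5)
   rail n 50 angle err -0.04 offset mid -0.05
clk 14.78 rel [ -49.9 -150.7] tipz 0.0611 Fx -0.68 Fy 0.76 Fz -0.94 psi 65.02 tilt [0.0004 0.0005] M [ 0.014 -0.048 -0.007]
clock 14.78 now [ 0.6505 -0.0679  0.1264] psi 65.02 F [-0.54  0.86 -0.94] w 0.0176
trans [0.0151, -0.0042, 0.0001] twist [0.01, -0.03, 0.02]
```

View pics/t_wrist.png

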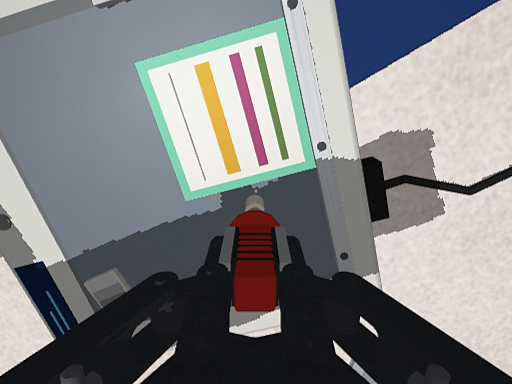

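The plate (edge from (187,199) to (316,164)) is still flush, tip at (255,203) just short of its -y edge. Pushing along the rail.

Call:
send_rows --deltas '[{"grip": 0.0,"translation": [0.0039,-0.0011,0],"twist": [0,0,0]},{"grip": 0.0,"translation": [0.0068,-0.0019,0],"twist": [0,0,0]},{"grip": 0.0,"translation": [0.0087,-0.0024,0],"twist": [0,0,0]},{"grip": 0.0,"translation": [0.0106,-0.0029,0],"twist": [0,0,0]},{"grip": 0.0,"translation": [0.0125,-0.0034,0],"twist": [0,0,0]}]'

```text
clock: 15.4
eef_pos: [0.6527, -0.0552, 0.1264]
tool_rot: [0.843, 0.537, 0.0, 0.0]
ft_force: [-1.0, -0.8, -0.5]
grip_width: 0.0172
```

```bash
python3 st.py; python3 look.py u wrist; python3 ed.py u_wrist; python3 st.py
```

```text
clk 15.40 rel [ -49.9 -137.8] tipz 0.0611 Fx -0.82 Fy -0.94 Fz -0.48 psi 65.01 tilt [0.0004 0.0001] M [-0.235 -0.    -0.023]
wrist [0.6869, 0.019, 0.2694] [0.9644, -0.2131, -0.0335, 0.153] [[292.4, 0.0, 254.6], [0.0, 292.4, 184.1], [0.0, 0.0, 1.0]]
u_wrist
   +x n 131 askew -0.09 ends at ±: -0.55 (-126)  -0.41 (-37)
   -x n 122 askew -0.05 ends at ±: -99.94 (-127)  -99.86 (-37)
   +y n 133 askew -0.03 ends at ±: -31.84 (-95)  -31.88 (-6)
   -y n 116 askew -0.21 ends at ±: -131.26 (-94)  -131.59 (-5)
   rail n 50 angle err 0.01 offset mid -0.09
   stop n 10 angle err 0.00 offset mid 0.00
clk 15.45 rel [ -49.9 -137.5] tipz 0.0611 Fx -0.33 Fy -0.72 Fz -0.07 psi 65.03 tilt [0.0005 0.0005] M [-0.19  -0.005 -0.016]
```

Call:
send_rows --deltas '[{"grip": 0.0,"translation": [0.0021,-0.0006,0],"twist": [0,0,0]},{"grip": 0.0,"translation": [0.0046,-0.0013,0],"twist": [0,0,0]},{"grip": 0.0,"translation": [0.0071,-0.0019,0],"twist": [0,0,0]},{"grip": 0.0,"translation": [0.0096,-0.0026,0],"twist": [0,0,0]},{"grip": 0.0,"translation": [0.0122,-0.0033,0],"twist": [0,0,0]}]'

```text
clock: 16.08
eef_pos: [0.6549, -0.0422, 0.1264]
tool_rot: [0.843, 0.538, 0.0, -0.0]
ft_force: [0.5, -0.8, -0.5]
grip_width: 0.0169
```

```bash
python3 look.py v wrist; python3 ed.py v_wrist; python3 st.py
```

```text
wrist [0.6891, 0.032, 0.2694] [0.9644, -0.213, -0.0335, 0.1529] [[292.4, 0.0, 254.6], [0.0, 292.4, 184.1], [0.0, 0.0, 1.0]]
v_wrist
   +x n 131 askew -0.06 ends at ±: -0.50 (-113)  -0.41 (-24)
   -x n 122 askew -0.09 ends at ±: -99.97 (-114)  -99.82 (-24)
   +y n 133 askew -0.03 ends at ±: -18.64 (-95)  -18.69 (-6)
   -y n 116 askew -0.19 ends at ±: -118.08 (-94)  -118.38 (-5)
   rail n 46 angle err -0.00 offset mid 0.00
   stop n 26 angle err 0.00 offset mid 0.00
clk 16.12 rel [ -49.9 -124.2] tipz 0.0611 Fx 0.89 Fy -0.04 Fz -0.49 psi 65.05 tilt [0.0005 0.0008] M [-0.145  0.078  0.029]
```

Call:
send_rows --deltas '[{"grip": 0.0,"translation": [0.0021,-0.0006,0],"twist": [0,0,0]},{"grip": 0.0,"translation": [0.0046,-0.0013,0],"twist": [0,0,0]},{"grip": 0.0,"translation": [0.0071,-0.0019,0],"twist": [0,0,0]},{"grip": 0.0,"translation": [0.0096,-0.0026,0],"twist": [0,0,0]},{"grip": 0.0,"translation": [0.0117,-0.0032,0],"twist": [0,0,0]}]'

```text
clock: 16.75
eef_pos: [0.657, -0.0296, 0.1264]
tool_rot: [0.843, 0.538, 0.0, -0.0]
ft_force: [0.0, 0.4, 0.2]
grip_width: 0.0175
```

```bash
python3 look.py w wrist; python3 ed.py w_wrist; python3 st.py
```

```text
wrist [0.6912, 0.0445, 0.2694] [0.9645, -0.2127, -0.0334, 0.1527] [[292.4, 0.0, 254.6], [0.0, 292.4, 184.1], [0.0, 0.0, 1.0]]
w_wrist
   +x n 131 askew -0.09 ends at ±: -0.54 (-100)  -0.41 (-11)
   -x n 122 askew -0.09 ends at ±: -99.95 (-101)  -99.82 (-11)
   +y n 132 askew -0.06 ends at ±: -5.85 (-95)  -5.94 (-6)
   -y n 116 askew -0.19 ends at ±: -105.31 (-94)  -105.61 (-5)
   rail n 42 angle err -0.00 offset mid 0.00
   stop n 31 angle err -0.03 offset mid -0.08
clk 16.80 rel [ -49.9 -111.6] tipz 0.0611 Fx -0.42 Fy -0.00 Fz -0.37 psi 65.07 tilt [0.0006 0.001 ] M [-0.215  0.098  0.049]
```

Call:
send_rows --deltas '[{"grip": 0.0,"translation": [0.001,-0.0003,0],"twist": [0,0,0]},{"grip": 0.0,"translation": [0.002,-0.0005,0],"twist": [0,0,0]},{"grip": 0.0,"translation": [0.003,-0.0008,0],"twist": [0,0,0]},{"grip": 0.0,"translation": [0.0038,-0.001,0],"twist": [0,0,0]},{"grip": 0.0,"translation": [0.0043,-0.0012,0],"twist": [0,0,0]}]'

```text
clock: 17.42
eef_pos: [0.6578, -0.0249, 0.1264]
tool_rot: [0.843, 0.538, 0.001, -0.0]
ft_force: [-0.8, -1.3, 0.0]
grip_width: 0.0172
```

```bash
python3 st.py; python3 look.py x wrist; python3 ed.py x_wrist; python3 st.py
```

```text
clk 17.43 rel [ -49.9 -107.1] tipz 0.0611 Fx -0.57 Fy -1.45 Fz 0.02 psi 65.07 tilt [0.0005 0.0011] M [-0.259  0.03   0.026]
wrist [0.6919, 0.0492, 0.2695] [0.9646, -0.2126, -0.0334, 0.1526] [[292.4, 0.0, 254.6], [0.0, 292.4, 184.1], [0.0, 0.0, 1.0]]
x_wrist
   +x n 132 askew -0.09 ends at ±: -0.53 (-95)  -0.39 (-6)
   -x n 122 askew -0.10 ends at ±: -99.94 (-96)  -99.78 (-6)
   +y n 132 askew -0.14 ends at ±: -0.73 (-94)  -0.94 (-6)
   -y n 116 askew -0.23 ends at ±: -100.44 (-94)  -100.80 (-5)
   rail n 40 angle err -0.00 offset mid 0.00
   stop n 31 angle err -0.01 offset mid -0.07
clk 17.48 rel [ -49.9 -107. ] tipz 0.0611 Fx 0.29 Fy -0.87 Fz 0.08 psi 65.08 tilt [0.0006 0.0012] M [-0.194 -0.    -0.   ]
```

Call:
send_rows --deltas '[{"grip": 0.0,"translation": [0.0003,-0.0001,0],"twist": [0,0,0]},{"grip": 0.0,"translation": [0.0006,-0.0002,0],"twist": [0,0,0]},{"grip": 0.0,"translation": [0.0008,-0.0002,0],"twist": [0,0,0]},{"grip": 0.0,"translation": [0.0008,-0.0002,0],"twist": [0,0,0]}]'

```text
clock: 17.98
eef_pos: [0.6579, -0.0243, 0.1264]
tool_rot: [0.843, 0.538, 0.0, -0.0]
ft_force: [-0.6, -1.4, -0.5]
grip_width: 0.0169
```

```bash
python3 st.py; python3 look.py y wrist; python3 ed.py y_wrist; python3 st.py
```

```text
clk 17.98 rel [ -49.9 -106.4] tipz 0.0611 Fx -0.36 Fy -1.47 Fz -0.50 psi 65.07 tilt [0.0005 0.0007] M [-0.477  0.054  0.018]
wrist [0.6921, 0.0499, 0.2694] [0.9645, -0.2127, -0.0334, 0.1528] [[292.4, 0.0, 254.6], [0.0, 292.4, 184.1], [0.0, 0.0, 1.0]]
y_wrist
   +x n 132 askew -0.09 ends at ±: -0.53 (-96)  -0.39 (-6)
   -x n 122 askew -0.11 ends at ±: -99.96 (-95)  -99.79 (-6)
   +y n 133 askew -0.14 ends at ±: -0.24 (-95)  -0.46 (-5)
   -y n 116 askew -0.29 ends at ±: -99.90 (-95)  -100.36 (-5)
   rail n 40 angle err -0.00 offset mid 0.00
   stop n 31 angle err 0.00 offset mid 0.00
clk 18.02 rel [ -49.9 -106.4] tipz 0.0611 Fx 0.58 Fy -2.49 Fz 0.42 psi 65.07 tilt [0.0006 0.0008] M [-0.39   0.073 -0.014]
```

Call:
send_rows --deltas '[{"grip": 0.0,"translation": [-0.0019,0.0005,0],"twist": [0,0,0]},{"grip": 0.0,"translation": [0.0022,0.015,0],"twist": [0,0,0]},{"grip": 0.0,"translation": [0.0027,0.0148,0],"twist": [0,0,0]},{"grip": 0.0,"translation": [0.0038,0.0145,0],"twist": [0,0,0]},{"grip": 0.0,"translation": [0.0041,0.0144,0],"twist": [0,0,0]}]'

```text
clock: 18.65
eef_pos: [0.6722, -0.0267, 0.1263]
tool_rot: [0.843, 0.538, 0.0, -0.0]
ft_force: [0.2, -0.9, -1.1]
grip_width: 0.0176
```

```bash
python3 st.py; python3 look.py z wrist; python3 ed.py z_wrist; python3 st.py
```

```text
clk 18.65 rel [ -35.4 -106.4] tipz 0.0610 Fx 0.37 Fy -0.90 Fz -1.13 psi 65.07 tilt [-0.0001  0.0002] M [-0.371  0.066 -0.001]
wrist [0.7064, 0.0475, 0.2692] [0.9645, -0.2126, -0.0337, 0.1531] [[292.4, 0.0, 254.6], [0.0, 292.4, 184.1], [0.0, 0.0, 1.0]]
z_wrist
   +x n 130 askew -0.05 ends at ±: -0.49 (-95)  -0.42 (-5)
   -x n 120 askew -0.01 ends at ±: -99.89 (-95)  -99.88 (-6)
   +y n 132 askew -0.06 ends at ±: -0.28 (-95)  -0.38 (-5)
   -y n 115 askew -0.22 ends at ±: -99.90 (-95)  -100.25 (-6)
   rail n 39 angle err -0.13 offset mid -0.02
   stop n 31 angle err 0.00 offset mid 0.00
clk 18.70 rel [ -35.4 -106.5] tipz 0.0610 Fx 0.03 Fy -1.18 Fz -0.97 psi 65.07 tilt [-0.0001  0.0002] M [-0.345  0.056  0.016]
```

Now nearly square; pressing a bit more firmly to bed it (target about 3 N).

Call:
send_rows --deltas '[{"grip": 0.0,"translation": [0.0005,-0.0001,0],"twist": [0,0,0]},{"grip": 0.0,"translation": [0.0008,-0.0002,0],"twist": [0,0,0]},{"grip": 0.0,"translation": [0.0008,-0.0002,0],"twist": [0,0,0]},{"grip": 0.0,"translation": [0.0008,-0.0002,0],"twist": [0,0,0]}]'

```text
clock: 19.2
eef_pos: [0.6723, -0.0263, 0.1263]
tool_rot: [0.843, 0.538, -0.0, 0.0]
ft_force: [-1.2, -2.9, -1.2]
grip_width: 0.017
```

```bash
python3 st.py
```

```text
clk 19.20 rel [ -35.4 -106.1] tipz 0.0610 Fx -0.70 Fy -3.04 Fz -1.15 psi 65.05 tilt [-0.0004 -0.0005] M [-0.856  0.07   0.013]
```

Call:
send_rows --deltas '[{"grip": 0.0,"translation": [0.0005,-0.0001,0],"twist": [0,0,0]},{"grip": 0.0,"translation": [0.0005,-0.0001,0],"twist": [0,0,0]},{"grip": 0.0,"translation": [0.0005,-0.0001,0],"twist": [0,0,0]}]'

```text
clock: 19.58
eef_pos: [0.6723, -0.0262, 0.1263]
tool_rot: [0.843, 0.538, -0.0, 0.0]
ft_force: [-1.7, -3.2, -0.8]
grip_width: 0.0172
```

```bash
python3 st.py; python3 look.py A wrist; python3 ed.py A_wrist; python3 st.py
```

```text
clk 19.57 rel [ -35.3 -105.9] tipz 0.0610 Fx -1.17 Fy -3.42 Fz -0.84 psi 65.04 tilt [-0.0004 -0.0011] M [-1.095  0.096  0.016]
wrist [0.7066, 0.0482, 0.2692] [0.9643, -0.2129, -0.0337, 0.1537] [[292.4, 0.0, 254.6], [0.0, 292.4, 184.1], [0.0, 0.0, 1.0]]
A_wrist
   +x n 130 askew -0.04 ends at ±: -0.48 (-95)  -0.41 (-6)
   -x n 121 askew -0.03 ends at ±: -99.90 (-95)  -99.85 (-5)
   +y n 132 askew -0.05 ends at ±: -0.28 (-95)  -0.35 (-5)
   -y n 115 askew -0.23 ends at ±: -99.88 (-95)  -100.25 (-5)
   rail n 39 angle err -0.15 offset mid -0.02
   stop n 31 angle err -0.02 offset mid 0.07
clk 19.62 rel [ -35.4 -105.9] tipz 0.0610 Fx 0.10 Fy -3.20 Fz -0.20 psi 65.04 tilt [-0.0005 -0.001 ] M [-1.125  0.159  0.031]
```

Call:
send_rows --deltas '[{"grip": 0.0,"translation": [-0.0029,0.0008,0],"twist": [0,0,0]},{"grip": 0.0,"translation": [-0.0116,0.0032,0],"twist": [0,0,0]},{"grip": 0.0,"translation": [-0.0116,0.0032,-0.03],"twist": [0,0,0]},{"grip": 0.0,"translation": [-0.0235,-0.04,-0.03],"twist": [0,0,0]},{"grip": 0.0,"translation": [-0.0353,-0.0832,-0.03],"twist": [0,0,0]}]'

```text
clock: 20.25
eef_pos: [0.5817, -0.0227, 0.1567]
tool_rot: [0.843, 0.538, 0.001, 0.0]
ft_force: [0.1, -0.1, -0.2]
grip_width: 0.0173
```

```bash
python3 st.py; python3 look.py B wrist; python3 ed.py B_wrist; python3 -c "
from st import *
status()
tgt(-122,-62,.061)"
```

```text
clk 20.25 rel [-125.3 -117.7] tipz 0.0914 Fx 0.14 Fy -0.04 Fz -0.17 psi 65.03 tilt [0.0012 0.0004] M [ 0.039  0.018 -0.007]
wrist [0.6158, 0.0515, 0.2997] [0.9645, -0.213, -0.0331, 0.1528] [[292.4, 0.0, 254.6], [0.0, 292.4, 184.1], [0.0, 0.0, 1.0]]
B_wrist
   +x n 127 askew -0.06 ends at ±: -0.57 (-95)  -0.48 (-5)
   -x n 117 askew -0.03 ends at ±: -99.91 (-95)  -99.86 (-5)
   +y n 110 askew -0.16 ends at ±: -0.15 (-94)  -0.37 (-15)
   -y n 109 askew 0.08 ends at ±: -99.97 (-94)  -99.85 (-5)
   rail n 56 angle err 0.04 offset mid -0.07
   stop n 19 angle err 0.02 offset mid 0.14
clk 20.30 rel [-134.9 -118.2] tipz 0.0892 Fx -7.11 Fy -0.36 Fz -4.27 psi 65.08 tilt [-0.0122  0.0014] M [0.01  0.498 0.022]
clock 20.30 now [ 0.5721 -0.0216  0.1545] psi 65.08 F [-7.07  0.84 -4.27] w 0.0172
trans [0.0577, -0.002, 0.028] twist [-0.67, 0.22, 0.08]
```

View pics/B_wrist.png

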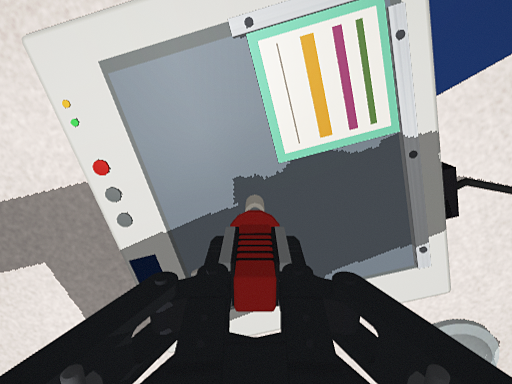

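The plate sits in the corner and reads the same against the rail as when it was bedded (+x edge -0.57/-0.48 mm, as in the earlier released view), so no touch-up is needed. Next I carry the pusher back to the hole.

```bash
python3 -c "
from h import *
delta((.4808,-.3163,.175),65)"
```

```text
clock 20.30 now [ 0.5721 -0.0216  0.1545] psi 65.08 F [-7.07  0.84 -4.27] w 0.0172
trans [-0.3059, 0.0412, -0.0198] twist [-0.67, 0.22, 0.08]
```

Call:
send_rows --deltas '[{"grip": 0.0,"translation": [-0.03,0.004,-0.02],"twist": [-0.6,0.2,0]},{"grip": 0.0,"translation": [-0.09,0.012,-0.02],"twist": [-0.6,0.2,0]},{"grip": 0.0,"translation": [-0.15,0.02,-0.02],"twist": [-0.6,0.2,0]},{"grip": 0.0,"translation": [-0.21,0.028,-0.02],"twist": [-0.6,0.2,0]},{"grip": 0.0,"translation": [-0.265,0.036,-0.02],"twist": [-0.6,0.2,0]}]'

```text
clock: 20.92
eef_pos: [0.4929, -0.2788, 0.1756]
tool_rot: [0.843, 0.538, 0.0, -0.0]
ft_force: [-0.1, -1.5, -0.4]
grip_width: 0.0168
```

```bash
python3 -c "
from h import *
delta((.4808,-.3163,.165),65)"
```

```text
clock 20.93 now [ 0.4929 -0.2788  0.1756] psi 65.08 F [-0.14 -1.46 -0.45] w 0.0168
trans [-0.0391, 0.0048, 0.0106] twist [0.01, -0.05, 0.08]
```

Call:
send_rows --deltas '[{"grip": 0.0,"translation": [-0.02,0.0025,0.005],"twist": [0,0,0]},{"grip": 0.0,"translation": [-0.0391,0.0048,0.0106],"twist": [0,0,0]},{"grip": 0.0,"translation": [-0.0391,0.0048,0.0106],"twist": [0,0,0]},{"grip": 0.0,"translation": [-0.0391,0.0048,0.0106],"twist": [0,0,0]}]'

```text
clock: 21.42
eef_pos: [0.4812, -0.3154, 0.1649]
tool_rot: [0.843, 0.538, 0.001, -0.0]
ft_force: [0.0, 0.9, -0.6]
grip_width: 0.0174
```

```bash
python3 -c "
from h import *
delta((.4808,-.3163,.085),65)"; python3 look.py C wrist;  python3 -c "
from h import *
a=cv2.imread('pics/C_wrist.png')
cv2.imwrite('pics/C_z.png',cv2.resize(a[165:225,220:290],None,fx=10,fy=9.5,interpolation=cv2.INTER_NEAREST))
delta((.4808,-.3163,.085),65)"
```

```text
clock 21.43 now [ 0.4812 -0.3154  0.1649] psi 65.14 F [ 0.01  0.86 -0.58] w 0.0174
trans [-0.0011, 0.0001, 0.0799] twist [-0.01, -0.09, 0.14]
wrist [0.5152, -0.2413, 0.308] [0.9647, -0.212, -0.0334, 0.1524] [[292.4, 0.0, 254.6], [0.0, 292.4, 184.1], [0.0, 0.0, 1.0]]
clock 21.48 now [ 0.4813 -0.3152  0.1651] psi 65.17 F [-0.51 -0.52 -1.06] w 0.0177
trans [-0.0013, -0.0001, 0.0801] twist [0.01, -0.08, 0.17]
```

View pics/C_z.png

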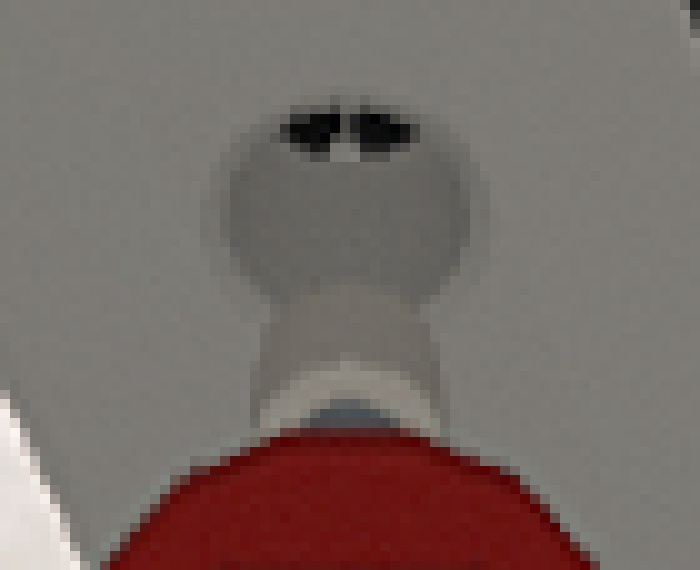

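The pusher has not slipped in the grip (tip at the same pixels as before) and the hole is centred on it sideways (348 vs 350 in the zoom). Lowering.

Call:
send_rows --deltas '[{"grip": 0.0,"translation": [-0.0013,0,0.03],"twist": [0,0,0]},{"grip": 0.0,"translation": [-0.0013,0,0.05],"twist": [0,0,0]},{"grip": 0.0,"translation": [-0.0013,0,0.07],"twist": [0,0,0]},{"grip": 0.0,"translation": [-0.0013,0,0.082],"twist": [0,0,0]},{"grip": 0.0,"translation": [-0.0013,0,0.085],"twist": [0,0,0]}]'

```text
clock: 22.1
eef_pos: [0.4809, -0.3154, 0.0796]
tool_rot: [0.842, 0.539, 0.0, -0.001]
ft_force: [-0.4, -0.4, 0.4]
grip_width: 0.0172
```

```bash
python3 -c "
from h import *
delta((.4808,-.3163,.0775),65)"; python3 look.py D wrist
```

```text
clock 22.10 now [ 0.4809 -0.3154  0.0796] psi 65.24 F [-0.45 -0.41  0.44] w 0.0172
trans [-0.0009, 0.0003, 0.0021] twist [-0.05, -0.1, 0.24]
wrist [0.5149, -0.2413, 0.2226] [0.9649, -0.2111, -0.0336, 0.1523] [[292.4, 0.0, 254.6], [0.0, 292.4, 184.1], [0.0, 0.0, 1.0]]
```

View pics/D_wrist.png

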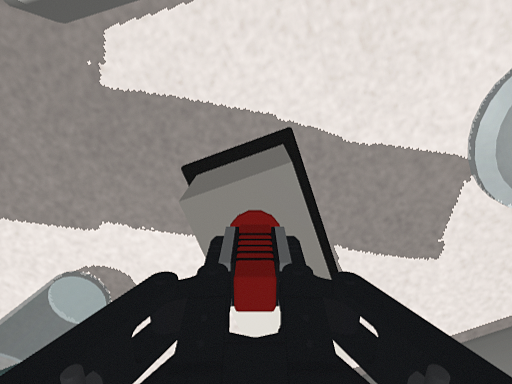

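It is in the hole, with the collar about 2 mm above the stand and no side force. Lowering the last bit.

Call:
send_rows --deltas '[{"grip": 0.0,"translation": [-0.0006,0,0.001],"twist": [0,0,0]},{"grip": 0.0,"translation": [-0.0006,0,0.002],"twist": [0,0,0]},{"grip": 0.0,"translation": [-0.0006,0,0.0024],"twist": [0,0,0]},{"grip": 0.0,"translation": [-0.0006,0,0.0024],"twist": [0,0,0]}]'

```text
clock: 22.65
eef_pos: [0.4808, -0.3164, 0.0776]
tool_rot: [0.842, 0.539, 0.001, -0.0]
ft_force: [-0.1, 0.7, -1.5]
grip_width: 0.0175
```

```bash
python3 -c "
from h import *
delta((.4808,-.3163,.0775),65)"
```

```text
clock 22.65 now [ 0.4808 -0.3164  0.0776] psi 65.21 F [-0.11  0.71 -1.52] w 0.0175
trans [0.0, -0.0001, 0.0001] twist [0.0, -0.09, 0.21]
```

Call:
send_rows --deltas '[{"grip": 0.0,"translation": [0,0,0.0008],"twist": [0,0,0]},{"grip": 0.0,"translation": [0,0,0.0008],"twist": [0,0,0]}]'

```text
clock: 22.9
eef_pos: [0.4809, -0.3164, 0.0773]
tool_rot: [0.842, 0.539, 0.001, -0.0]
ft_force: [-1.0, 0.2, 4.7]
grip_width: 0.0171
```

Call:
send_rows --deltas '[{"grip": 0.5,"translation": [0,0,0],"twist": [0,0,0]},{"grip": 0.5,"translation": [0,0,0],"twist": [0,0,0]},{"grip": 0.5,"translation": [0,0,0],"twist": [0,0,0]},{"grip": 0.5,"translation": [0,0,0],"twist": [0,0,0]}]'

```text
clock: 23.4
eef_pos: [0.4809, -0.3164, 0.0772]
tool_rot: [0.842, 0.539, 0.001, -0.0]
ft_force: [-1.3, 0.6, -0.5]
grip_width: 0.0425
```

```bash
python3 -c "
from h import *
delta((.4808,-.3163,.0775),65)"; python3 look.py E wrist
```

```text
clock 23.40 now [ 0.4809 -0.3164  0.0772] psi 65.21 F [-1.32  0.57 -0.49] w 0.0425
trans [0.0001, -0.0001, -0.0003] twist [0.02, -0.09, 0.21]
wrist [0.5148, -0.2423, 0.2202] [0.9649, -0.2115, -0.0331, 0.1525] [[292.4, 0.0, 254.6], [0.0, 292.4, 184.1], [0.0, 0.0, 1.0]]
```

View pics/E_wrist.png

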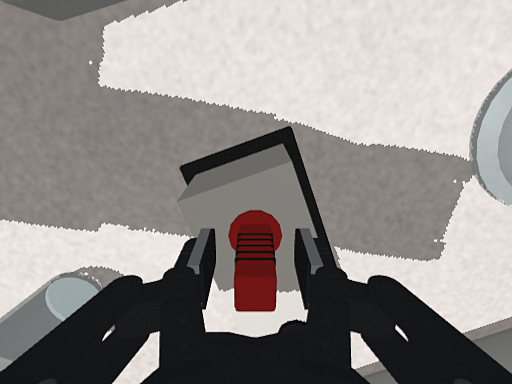

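Collar contact was felt (4.7 N) and the fingers are clear of the handle on both sides. Lifting straight up.

Call:
send_rows --deltas '[{"grip": 0.5,"translation": [0,0,-0.03],"twist": [0,0,0]},{"grip": 0.5,"translation": [0,0,-0.08],"twist": [0,0,0]},{"grip": 0.5,"translation": [0,0,-0.13],"twist": [0,0,0]},{"grip": 0.5,"translation": [0,0,-0.14],"twist": [0,0,0]},{"grip": 0.5,"translation": [0,0,-0.14],"twist": [0,0,0]}]'

```text
clock: 24.08
eef_pos: [0.481, -0.3168, 0.2177]
tool_rot: [0.842, 0.539, 0.001, 0.0]
ft_force: [-0.3, -0.8, -1.2]
grip_width: 0.0428
```

```bash
python3 look.py F wrist; python3 -c "
from h import *
delta((.5817,-.0227,.22),65)"
```

```text
wrist [0.5147, -0.2425, 0.3607] [0.9648, -0.2116, -0.0324, 0.1528] [[292.4, 0.0, 254.6], [0.0, 292.4, 184.1], [0.0, 0.0, 1.0]]
clock 24.12 now [ 0.4803 -0.3163  0.2163] psi 65.21 F [-0.05  0.33  0.3 ] w 0.0424
trans [0.3091, -0.0311, -0.0032] twist [-0.06, -0.1, 0.21]
```

View pics/F_wrist.png

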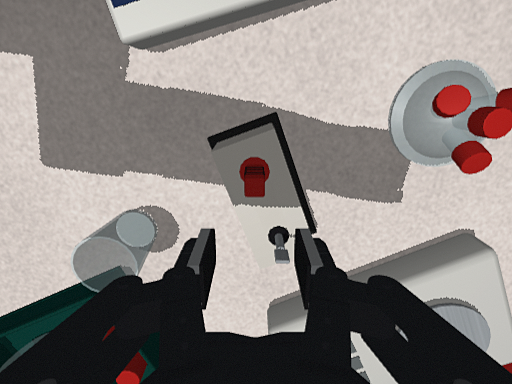

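The pusher hangs upright in its hole (handle (255,180), collar on the stand) and the spatula at (278,236) is untouched. A last look at the plate, then I hand in.

Call:
send_rows --deltas '[{"grip": 0.5,"translation": [0.06,-0.006,-0.003],"twist": [0,0,0]},{"grip": 0.5,"translation": [0.12,-0.012,-0.003],"twist": [0,0,0]},{"grip": 0.5,"translation": [0.18,-0.018,-0.003],"twist": [0,0,0]},{"grip": 0.5,"translation": [0.24,-0.024,-0.003],"twist": [0,0,0]},{"grip": 0.5,"translation": [0.28,-0.028,-0.003],"twist": [0,0,0]}]'

```text
clock: 24.75
eef_pos: [0.5715, -0.0476, 0.2171]
tool_rot: [0.842, 0.54, -0.001, -0.002]
ft_force: [-0.3, -0.3, -0.3]
grip_width: 0.043
```

Call:
send_rows --deltas '[{"grip": 0.5,"translation": [0.015,-0.002,0],"twist": [0,0,0]},{"grip": 0.5,"translation": [0.015,-0.002,0],"twist": [0,0,0]},{"grip": 0.5,"translation": [0.015,-0.002,0],"twist": [0,0,0]}]'

```text
clock: 25.12
eef_pos: [0.5753, -0.0345, 0.2164]
tool_rot: [0.842, 0.539, -0.002, -0.003]
ft_force: [-0.1, 0.1, 0.5]
grip_width: 0.0427
```

```bash
python3 look.py G wrist top; python3 ed.py G_wrist; python3 st.py G_wrist
```

```text
wrist [0.6102, 0.0396, 0.3592] [0.9648, -0.2106, -0.0367, 0.1529] [[292.4, 0.0, 254.6], [0.0, 292.4, 184.1], [0.0, 0.0, 1.0]]
top [0.2553, -0.0051, 1.1181] [0.7141, -0.6908, 0.0783, -0.0818] [[391.6, 0.0, 257.3], [0.0, 391.6, 199.2], [0.0, 0.0, 1.0]]
G_wrist
   +x n 103 askew -0.10 ends at ±: -0.66 (-95)  -0.51 (-5)
   -x n 96 askew -0.02 ends at ±: -99.84 (-94)  -99.81 (-6)
   +y n 94 askew -0.06 ends at ±: -0.24 (-95)  -0.33 (-10)
   -y n 90 askew -0.02 ends at ±: -99.72 (-95)  -99.74 (-6)
   rail n 62 angle err -0.01 offset mid -0.04
   stop n 21 angle err 0.12 offset mid 0.26
plate size [100.4 100.3] centre rel [-50.2 -50.1] askew 0.08 corners [[-100.3, -100.3], [-0.0, -100.2], [-0.1, 0.2], [-100.4, 0.1]]
clk 25.23 rel [-129.3 -130.6] tipz 0.1517 Fx -0.82 Fy 0.46 Fz -0.32 psi 65.20 tilt [-0.0052  0.0024] M [-0.023  0.006 -0.02 ]
```

View pics/G_wrist.png

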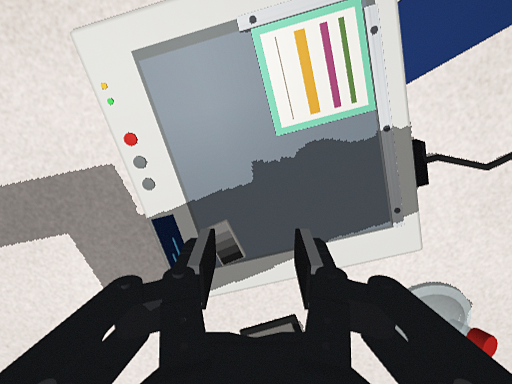

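View pics/G_top.png

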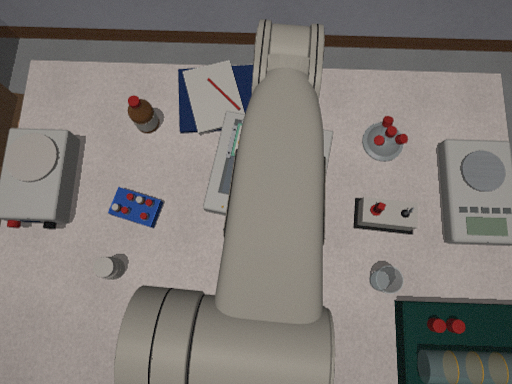

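The plate sits in the corner (centre -50.2, -50.1 mm, 0.08° askew). The pusher hangs in the stand at (378,209) in the top view, everything else visible is where it was, and the gripper is well clear.

```bash
python3 -c "
from workcell import bot
print(bot.job_done(), bot.get_obs()['clock'])"
```

```text
the job is handed in; nothing more can be done
the job is handed in; nothing more can be done
```

The plate is home in the square corner, the pusher is back hanging in its own hole, and the job was handed in at about 25 s on the robot's clock.

- **Back rail:** I pushed the plate's near edge and shifted the contact point as it went to keep it square. It was then pressed flat on the rail with about 3–3.5 N.
- **End stop:** I slid it along the rail and pressed it against the stop with about 3 to 3.5 N. The wrist torque suggests the peak was nearer 4 N. That is well under the 8 N limit at every reading taken, though readings came only at the end of each call.
- **Silica layer:** the tip pushed only on the bare glass edges, about 1 mm above the bed, and did not pass over the layer.
- **Pusher:** it was lowered into its hole until the collar touched the stand (4.7 N felt), then released.

**Last checks:**
- The final wrist picture put the plate centre at (-50.2, -50.1) mm from the corner.
- It read askew by +0.08° on the whole outline and -0.02° to -0.10° on the single edges, which is camera noise.
- The pusher and spatula stand as before, the other loose items show no movement where the arm does not hide them, and the gripper was in free air.

**Not confirmed:**
- I judged contact with the rail after the last push from pictures only. The rail-side edge read the same as when it had been bedded.
- In the last picture the rough end-stop reading was off by about 0.26 mm from my earlier calibration.
- The whipping arm once read -7 N, but that was while stopping in free air, not on the glass.

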